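# Set the regulator and close the wax pot with its bayonet cap

### The job

Get the wax pot ready for injecting: turn the air regulator knob clockwise until its pointer lines up with the black index mark, then take the bayonet cap (the one with a bar grip and two side lugs) and lower it into the collar on the pot with its lugs through the two notches. Push it fully down against the spring until its flange lies flat on the collar, and twist it a quarter turn clockwise to the stop. Finish while still gripping the cap and pressing it fully down (released, it would spring up), with the other loose things left where they are.

Things in the scene. Friction and masses are not known exactly. Their poses are not given: they have to be found in the camera images.
- wax_pot: wax injector, fixed: grey housing 200 x 320 x 70 mm with a round aluminium pot (140 mm dia, top at 120 mm) on its left half, the regulator dial on its right half and a brass nozzle in front. Origin: centre of underside; z up, x to its rear, y to its left. Collar at (-10, +80) mm, knob axis at (-10, -85) mm
- port (a point): centre of the top of the steel bayonet collar (68 mm dia), 146 mm above the bench. z up; x points through one notch, -x through the other. Bore 34 mm; notches 13 mm wide, out to 24 mm from the axis, in a lip 6 mm thick. Below the lip the lugs turn clockwise from above by 90 degrees to a stop; not anticlockwise. A sprung plate is inside
- seat (a joint): sprung plate 26 mm across inside the collar: 0 m when up (its top 9 mm below the collar's top), 0.010 m when the cap is fully down. The spring pushes up with about 4 N at 0 and 10 N at 0.010 m
- cap: loose bayonet cap, upright: plug 30 mm dia, 19 mm long; flange 52 mm dia, z 19-25 mm; black bar grip along x, 44 x 12 mm, z 25-61 mm; two lugs along +-x, 8 mm wide, out to 22 mm, z 3-9 mm. Origin: centre of underside, z up; half a turn looks the same. 0.12 kg. Fully down, origin is 19 mm below point port; lugs are clear of the lip to turn when over 15 mm below. Let go, it springs up 4 mm
- regulator (a joint): angle of the regulator knob in rad, growing clockwise seen from above; range 0 to 2.6; 1.57 when the pointer is at the index mark. It stays where it is left (friction about 0.04 N m)
- regulator_grip (a point): point on the knob's axis at the height to grip, 101 mm above the bench; z up, x along the bar grip towards the pointer; it turns with the knob. The knob is a black bar 44 mm long, 12 mm wide, its top 111 mm above the bench, on a round skirt 40 mm across whose top is 78 mm above the bench
- index (a point): black index mark, a bar 14 x 5 mm on the white dial, 40 mm from the knob's axis on the side away from the robot
- plain_plug: bystander: a loose aluminium plug like the cap but with a round black knob (28 mm across) and no lugs, 47 mm high. Origin: centre of its underside
- mould_a: bystander: pink silicone mould block 75 x 50 x 22 mm, alone. Origin: centre of its underside
- mould_b: bystander: pink mould block 75 x 50 x 22 mm, with mould_c on it. Origin: centre of its underside
- mould_c: bystander: pink mould block lying on mould_b. Origin: centre of its underside
- jar: bystander: jar 60 mm across, 70 mm high. Origin: centre of its underside
- spatula: bystander: spatula 170 mm long lying on the bench close to the robot. Origin: underside, near the middle
- brush: bystander: brush 160 mm long lying on the bench close to the robot. Origin: underside, near the middle
There are look-alikes about, which are no part of the job. What is shaped like the cap but red or yellow is not meant.

How it is judged:
By the outcome, as a careful person would: the job done as asked, in the order asked, and still so for the second after the job is handed in, while the arm keeps its last pose, push and grip.
It also fails if it takes over 56 s, if anything falls off the work surface, if the arm or the gripper's body presses on something with over 40 N, if the wrist force passes 120 N, or if a joint passes its speed limit or range.

### The arm

A 7-joint arm with a two-finger parallel gripper is mounted at the origin on the work surface. World frame = base frame: x ahead of the robot, y to its left, z up, the work surface at z = 0. Lengths are in m, angles in rad, forces in N, time in s.
With the tool pointing down it reaches from about 0.4 to 0.875 m from the base axis. Payload 19.3 kg.
Tool frame: the origin (TCP) lies between the finger pads; the fingertips stand 8 mm ahead of it and the grasp point (between the pads) lies 11 mm behind it (bot.tip_extent is the x of the fingertips in the tool frame, in m); x points along the fingers, y is the direction in which the jaws open and shut, and the axes are right-handed (so a half turn about x gives the same grasp; the last joint's range is limited). The gripper opens to 85 mm and grips with 20 to 120 N. Pads are 22 mm wide; open, the fingers measure 114 mm over their backs; the gripper's body (76 mm by 85 mm) begins 54 mm behind the grasp point. The pads swing forward as they close: fully open they stand 13 mm farther back than shut.
Start: joints at [-1.382, 0.521, -0.036, 1.599, 0.021, 1.021, -0.113], TCP at [0.16, 0.604, 0.239] pointing down, gripper open.
Joint ranges: [-2.91, 2.91], [-0.3, 2.13], [-1.5, 1.42], [0.17, 2.43], [-1.26, 4.41], [0.16, 1.93], [-2.52, 2.52]. Speed limits (rad/s): [1.89, 1.89, 2.39, 2.39, 3.01, 3.01, 3.01].

### API

Orientations are given as [roll, pitch, yaw] about the fixed x, y, z axes, in that order (R = Rz(yaw) Ry(pitch) Rx(roll)).
In Python, from workcell import telemetry, grab_frame, job, cut_out, pinpoint, bot gives the robot as it stands.
- The arm moves only by the tool send_rows, never from a script. Its argument "rows" is a list of rows, each an object of numbers: "dx", "dy", "dz": the shift along the tool's x, y, z in cm; "rx", "ry", "rz": the turn, a rotation vector about the tool's x, y, z in units of 10 degrees (1.0 is 10 degrees); "fingers": the closure, from -1 (fully open) to 1 (shut). In form: [{"dx": .., "dy": .., "dz": .., "rx": .., "ry": .., "rz": .., "fingers": ..}, ...]. A call has exactly 8 rows; each row is the pose to reach, as a shift and turn from the pose commanded when the call began, along the tool's axes at that moment; what a row does not reach only later rows make up. A row lasts 1/8 s, in which the tool goes at most 62.5 mm and 10.7 degrees, less where a joint would pass 70% of its speed; a pose out of reach is approached as far as the arm can. A call with a gripper value outside its range is refused whole. The fingers move at their own pace and stop on an object; "squeeze" is the grip in N (left out, the last holds). Time passes only in rows, so rows that repeat a pose let the fingers close, or fill a call up. It gives the time, the measured TCP pose, the force and the opening at its end, in the units of the state.
- telemetry.observe(): the state, without advancing time (a new reading comes with each control period).
- grab_frame(name): name is "side" or "top" or "wrist"; returns a dict with "pixels" (400x640x3 uint8, blue, green, red), "fx", "fy", "cx", "cy" (pixels), "R" (3x3) and "t" (3): a world point X has camera coordinates R X + t. Camera axes: x right, y down, z forward; pixel columns grow to the right and rows downward; lengths in m; the calibration is good to about 2 mm. A picture is of the moment at which its call begins. There is no depth.
- job.job_done(): hands the job in, once; it reports no verdict.
Trained networks look in a picture, given as the dict that the camera call returned (one of the last four; its "shot" number tells which), for a name from the list of things; names that differ only in an ending like _2 or _b are one class to them, and where a whole thing is asked for, a point or a joint stands for the part that bears it (a point fixed in the world has none). Each returns a list of dicts, best first, with "conf" (0 to 1); they miss things now and then, are a little off and sometimes report something else, mostly with a low value. They report only what shows in the picture. A call takes as long as a camera call. They do not tell look-alikes from the thing itself.
- cut_out(picture, label): "pixels" (400x640 bool, what is visible of it) and "centre" ([column, row] in pixels, amid what is visible of it).
- pinpoint(picture, label): "centre" ([column, row] in pixels: a listed point, or the origin of a listed thing).
The state is a dict: "clock": time; "qpos": joint angles; "qd": joint speeds; "joint_efforts": joint torques, N m; "position": TCP position; "tool_rot": TCP orientation; "force": force on the tool from outside, world axes, zero at the start; "moment": the same for the moment, N m; "grip_width": finger opening in m.
Only numpy, scipy, OpenCV 4.12 (cv2) and the standard library are available. Lean on these libraries where they do the work, as an engineer would, in place of code of your own. Each camera call takes 0.05 s, during which the arm holds its last target.

## Working session

There is one attempt and no reset: what is moved stays moved. The work goes in short steps, Python scripts to look and compute and a tool call to move; the robot and the scene stay as the last step left them, time stands still between calls to the robot, and variables do not carry over. Pictures are saved under pics/ and viewed, and the job is handed in when it is done.

Besides the shell and the picture viewer there is one more tool, called after "Request:" in YAML: its name, and indented under it one key for each argument. send_rows: Moves the arm, as the interface text tells. Its arguments: {"type":"object","properties":{"rows":{"type":"array","items":{"type":"object","properties":{"dx":{"type":"number"},"dy":{"type":"number"},"dz":{"type":"number"},"rx":{"type":"number"},"ry":{"type":"number"},"rz":{"type":"number"},"fingers":{"type":"number"}}}},"squeeze":{"type":"number"}},"required":["rows"]}

```bash
ls; mkdir -p pics; python3 - <<'E'
from workcell import telemetry, grab_frame, job, cut_out, pinpoint, bot
import cv2,numpy as np
print(telemetry.observe())
print(bot.tip_extent)
for n in ("side","top","wrist"):
    p=grab_frame(n); cv2.imwrite(f"pics/{n}0.png",p["pixels"]); print(n,p["fx"],p["cx"],p["cy"],p["R"],p["t"],p["shot"])
    for l in ["cap","port","regulator_grip","index","regulator","wax_pot"]:
        r=pinpoint(p,l); print(l,[(np.round(x["centre"]).tolist(),round(x["conf"],2)) for x in r][:4])
E
```

```text
pics
{'clock': 0.0, 'qpos': array([-1.38218118,  0.52197072, -0.03632447,  1.60000469,  0.02116104,
        1.02108262, -0.11280921]), 'qd': array([-1.36501312e-03,  2.73045309e-04, -6.46567607e-04,  4.32500730e-04,
       -6.97758400e-05, -2.73003988e-04, -8.13904907e-05]), 'joint_efforts': array([ 4.02791047e-04, -9.27094102e+01,  1.97985403e+00, -3.69938099e+01,
        1.79000222e-02,  8.08559242e-03, -2.46337623e-05]), 'position': array([0.15990311, 0.60386559, 0.23875391]), 'tool_rot': array([-1.52905803,  1.56971409, -1.78791533]), 'force': array([ 0.5907783 ,  0.39069145, -0.50416022]), 'moment': array([-0.01285905, -0.00432623, -0.00088962]), 'grip_width': 0.08582040843656838}
0.008
side 369.7309216311539 322.0853547858912 203.02434217451815 [[ 0.95349919 -0.30079149 -0.01907284]
 [-0.21999609 -0.65133288 -0.72620052]
 [ 0.20601217  0.69662756 -0.68721833]] [-0.51988343  0.13629828  0.87705732] 1
cap [([312.0, 275.0], 0.82), ([273.0, 290.0], 0.68), ([314.0, 246.0], 0.64)]
port [([297.0, 110.0], 0.64), ([334.0, 343.0], 0.39)]
regulator_grip [([439.0, 325.0], 0.59), ([298.0, 156.0], 0.48)]
index [([312.0, 169.0], 0.97)]Traceback (most recent call last):
  File "<stdin>", line 8, in <module>
ValueError: it knows: brush, cap, index, jar, mould, plain_plug, port, regulator_grip, spatula, wax_pot
```

```bash
cat > h.py <<'E'
from workcell import telemetry, grab_frame, job, cut_out, pinpoint, bot
import cv2,numpy as np
from scipy.spatial.transform import Rotation as Ro
def ray(p,uv):
    R=np.array(p["R"]);t=np.array(p["t"])
    d=R.T@np.array([(uv[0]-p["cx"])/p["fx"],(uv[1]-p["cy"])/p["fy"],1]); return -R.T@t,d
def atz(p,uv,z):
    o,d=ray(p,uv); return o+d*(z-o[2])/d[2]
def proj(p,X):
    c=np.array(p["R"])@np.array(X)+np.array(p["t"]); return np.array([p["cx"]+p["fx"]*c[0]/c[2],p["cy"]+p["fy"]*c[1]/c[2]])
def tri(obs):
    A=np.zeros((3,3));b=np.zeros(3)
    for p,uv in obs:
        o,d=ray(p,uv); d=d/np.linalg.norm(d); M=np.eye(3)-np.outer(d,d); A+=M;b+=M@o
    return np.linalg.solve(A,b)
def st():
    s=telemetry.observe(); return s,Ro.from_euler('xyz',s["tool_rot"]).as_matrix()
E
python3 - <<'E'
from h import *
import pickle
D={}
for n in ("side","top","wrist"):
    p=grab_frame(n); cv2.imwrite(f"pics/{n}0.png",p["pixels"]); D[n]=p
    if n!="side": print(n,p["fx"],p["R"],p["t"])
    for l in ["cap","port","regulator_grip","index","wax_pot","plain_plug"]:
        r=pinpoint(p,l); print(l,[(np.round(x["centre"]).tolist(),round(x["conf"],2),atz(p,x["centre"],dict(cap=0,port=.146,regulator_grip=.101,index=.07,wax_pot=0,plain_plug=0)[l])[:2].round(3).tolist()) for x in r][:5])
pickle.dump(D,open("D0.pkl","wb"))
E
```

```text
cap [([271.0, 287.0], 0.93, [0.365, -0.199]), ([310.0, 278.0], 0.79, [0.454, -0.201]), ([311.0, 246.0], 0.55, [0.481, -0.114]), ([258.0, 350.0], 0.36, [0.312, -0.331]), ([418.0, 225.0], 0.19, [0.758, -0.132])]
port [([302.0, 113.0], 0.69, [0.569, 0.257]), ([416.0, 234.0], 0.31, [0.657, -0.267])]
regulator_grip [([297.0, 156.0], 0.52, [0.515, 0.119])]
index [([312.0, 165.0], 0.75, [0.551, 0.106]), ([412.0, 232.0], 0.73, [0.694, -0.203]), ([299.0, 109.0], 0.68, [0.597, 0.414]), ([224.0, 168.0], 0.27, [0.318, 0.17])]
wax_pot [([305.0, 169.0], 0.81, [0.549, 0.184])]
plain_plug [([332.0, 341.0], 0.72, [0.453, -0.357])]
top 467.0847810116522 [[ 0.02304578 -0.99960881  0.01584662]
 [-0.99761757 -0.02402505 -0.0646682 ]
 [ 0.06502361 -0.01431854 -0.99778099]] [-0.09032009  0.54311123  1.36796193]
cap [([352.0, 230.0], 0.82, [0.467, -0.196]), ([354.0, 261.0], 0.55, [0.374, -0.203]), ([324.0, 226.0], 0.54, [0.476, -0.109])]
port [([189.0, 191.0], 0.56, [0.561, 0.261])]
regulator_grip [([242.0, 210.0], 0.52, [0.515, 0.124])]
index [([250.0, 200.0], 0.71, [0.545, 0.104]), ([338.0, 138.0], 0.29, [0.729, -0.143])]
wax_pot [([226.0, 200.0], 0.92, [0.548, 0.187])]
plain_plug [([412.0, 236.0], 0.58, [0.454, -0.375])]
wrist 295.2337095965547 [[ 2.56070183e-01  9.66657928e-01  7.14508713e-04]
 [ 9.15116192e-01 -2.42654648e-01  3.21995462e-01]
 [ 3.11432845e-01 -8.17995784e-02 -9.46740942e-01]] [-0.62548508 -0.04128047  0.38075998]
cap []
port [([128.0, 315.0], 0.15, [0.222, 0.403])]
regulator_grip []
index []
wax_pot []
plain_plug []
```

View pics/side0.png

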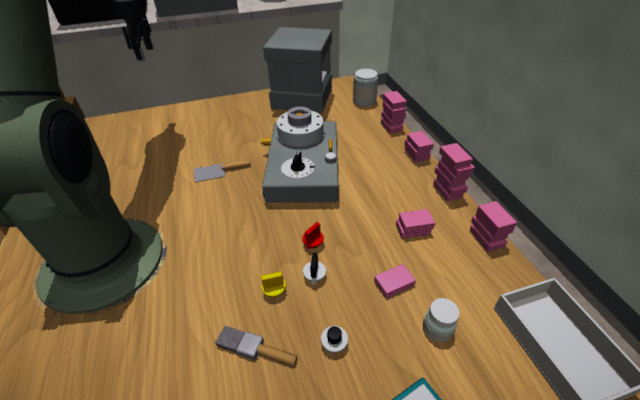

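View pics/top0.png

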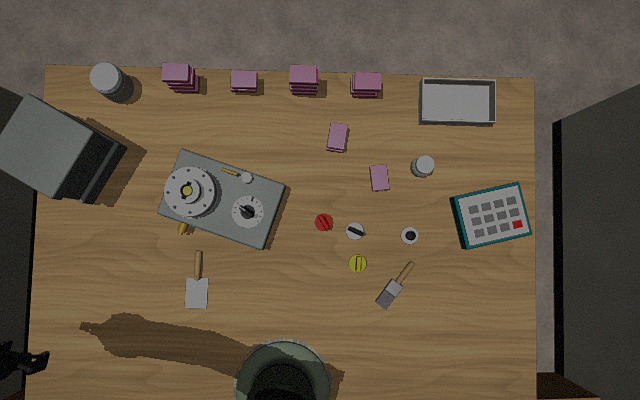

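View pics/wrist0.png

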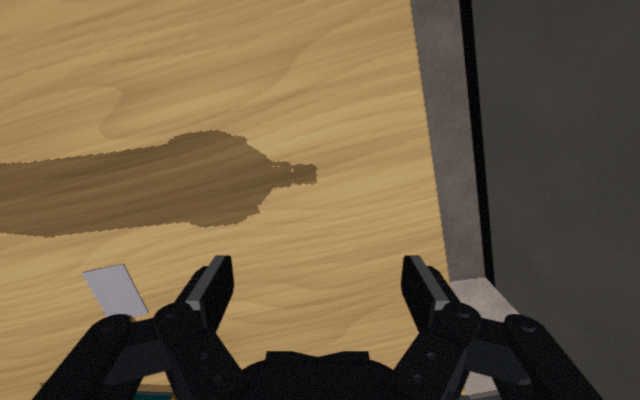

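The overview shows these candidates for the cap:
- Silver with a black bar grip: top (355,231), side (314,270).
- Red: top (324,222), side (313,237).
- Yellow: top (358,263), side (273,285).
- Plain plug with a round knob: top (410,236), side (334,340).

I choose the silver one with the bar grip and will check it in a close crop.

```bash
python3 - <<'E'
from h import *
import pickle
D=pickle.load(open("D0.pkl","rb"))
t=D["top"]["pixels"];s=D["side"]["pixels"]
def c(im,x,y,w,h,f): return cv2.resize(im[y:y+h,x:x+w],(w*f,h*f),interpolation=cv2.INTER_CUBIC)
a=c(t,335,211,40,40,7);b=c(s,290,245,50,40,7);d=c(t,155,145,140,110,5)
cv2.imwrite("pics/capcrop.png",np.hstack([a,b])); cv2.imwrite("pics/potcrop.png",d)
cv2.imwrite("pics/sidepot.png",c(s,255,95,100,110,5))
E
```

```text
(no output)
```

View pics/capcrop.png

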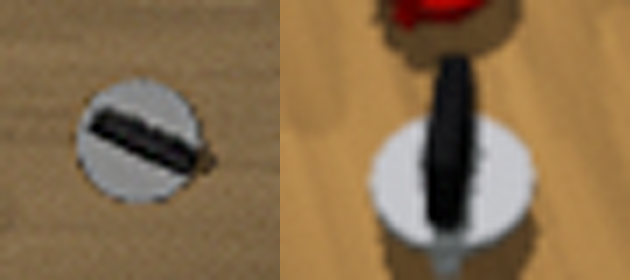

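View pics/potcrop.png

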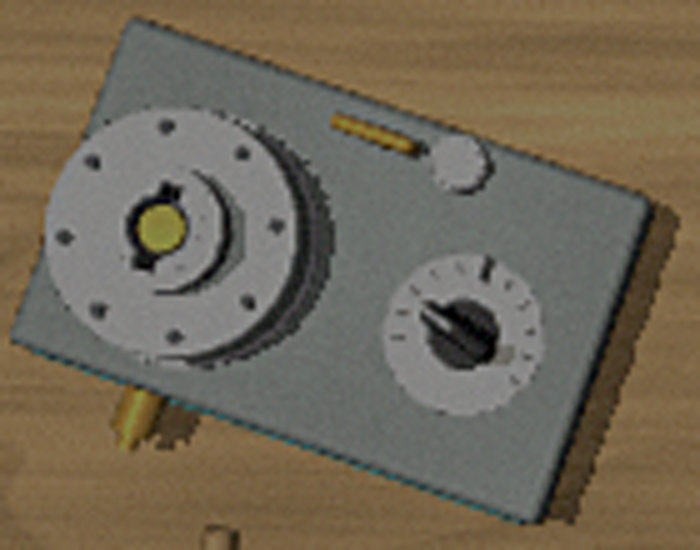

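View pics/sidepot.png

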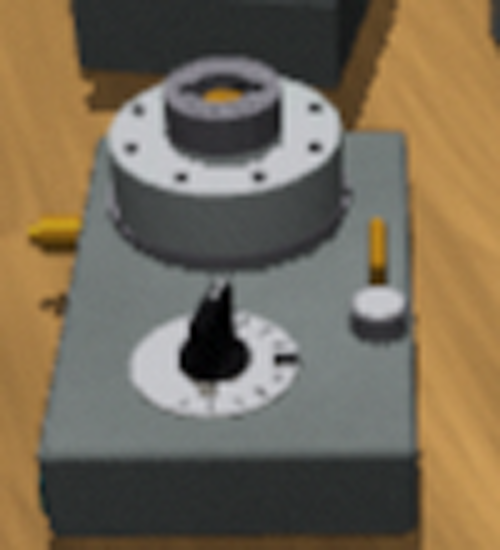

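```bash
cat >> h.py <<'E'
def target_R(yaw):
    """tool down; yaw = world angle of tool y axis"""
    x=np.array([0,0,-1.]);y=np.array([np.cos(yaw),np.sin(yaw),0]);return np.array([x,y,np.cross(x,y)]).T
def move(pos,yaw,base=None):
    s,R=st()
    p0=np.array(s["position"]) if base is None else base[0]
    R0=R if base is None else base[1]
    d=R0.T@(np.array(pos)-p0)*100
    rv=Ro.from_matrix(R0.T@target_R(yaw)).as_rotvec()
    return d.round(2),(np.degrees(rv)/10).round(3)
E
python3 - <<'E'
from h import *
import pickle
print([a for a in dir(bot) if a[0]!='_'])
D=pickle.load(open("D0.pkl","rb"))
s,R=st(); print(R.round(3)); p=D["wrist"]
c=-np.array(p["R"]).T@np.array(p["t"]); print("cam in tool",R.T@(c-s["position"]),"cam axes in tool",(R.T@np.array(p["R"]).T).round(3))
for d in (0,.008,.05,.1,.15): print(d,proj(p,np.array(s["position"])+R[:,0]*d))
t=D["top"]
# knob etc from top+side
S=D["side"]
for n,a,b,z in [("collar",(188.5,190.5),(302,113),.146),]:
    print(n,tri([(t,a),(S,b)]),atz(t,a,z),atz(S,b,z))
# pot corners z=.07
for q in [(137,18),(650,200),(530,520),(15,340)]:
    print(atz(t,(155+q[0]/5,145+q[1]/5),.07).round(4))
print("index",atz(t,(155+487/5,145+270/5),.072))
print("bar ends",atz(t,(155+424/5,145+306/5),.111),atz(t,(155+497/5,145+352/5),.09), "dial",atz(t,(155+464/5,145+335/5),.072))
print("cap flange",atz(t,(335+139/7,211+141/7),.025)); 
e1=atz(t,(335+92/7,211+118/7),.061);e2=atz(t,(335+200/7,211+163/7),.061);print(e1,e2,(e1+e2)/2,np.degrees(np.arctan2(*(e2-e1)[[1,0]])))
E
```

```text
['IKError', 'tip_extent']
[[ 0.     0.256  0.967]
 [-0.     0.967 -0.256]
 [-1.    -0.     0.   ]]
cam in tool [-0.13494495  0.00024731 -0.08345988] cam axes in tool [[-0.001 -0.322  0.947]
 [ 1.    -0.     0.001]
 [ 0.     0.947  0.322]]
0 [316.30934966 265.1989209 ]
0.008 [316.32821503 257.339745  ]
0.05 [316.40404429 225.74982216]
0.1 [316.46277808 201.28174561]
0.15 [316.50276668 184.62278377]
collar [0.5653359  0.26140911 0.14279866] [0.56147691 0.26136328 0.146     ] [0.56765032 0.25531238 0.146     ]
[0.6879 0.3029 0.07  ]
[0.5904 0.0064 0.07  ]
[0.4067 0.0694 0.07  ]
[0.5018 0.3643 0.07  ]
index [0.5479101 0.0979917 0.072    ]
bar ends [0.52442333 0.1275047  0.111     ] [0.50071201 0.0888375  0.09      ] dial [0.51056107 0.10987082 0.072     ]
cap flange [ 0.4635914  -0.20065935  0.025     ]
[ 0.4723295  -0.17746437  0.061     ] [ 0.45494629 -0.22210394  0.061     ] [ 0.46363789 -0.19978416  0.061     ] -111.27656304047719
```

```bash
python3 - <<'E'
from h import *
print(move([.5107,.109,.24],np.radians(-37)))
E
```

```text
(array([ -0.07, -38.89,  46.58]), array([1.1217e+01, 1.0000e-03, 0.0000e+00]))
```

Request:
send_rows:
  rows:
    - {"dy": -3.2,"dz": 3.9,"rx": 0.93,"fingers": -1}
    - {"dy": -6.5,"dz": 7.8,"rx": 1.87,"fingers": -1}
    - {"dy": -9.7,"dz": 11.6,"rx": 2.8,"fingers": -1}
    - {"dy": -13.0,"dz": 15.5,"rx": 3.74,"fingers": -1}
    - {"dy": -16.2,"dz": 19.4,"rx": 4.67,"fingers": -1}
    - {"dy": -19.4,"dz": 23.3,"rx": 5.6,"fingers": -1}
    - {"dy": -22.7,"dz": 27.2,"rx": 6.54,"fingers": -1}
    - {"dy": -25.9,"dz": 31.1,"rx": 7.47,"fingers": -1}
  squeeze: 60

```text
invalid input at $.rows[0]: expected keys dx, dy, dz, rx, ry, rz, fingers
```

```bash
python3 - <<'E'
from h import *
s,R=st();print(s["qpos"],s["clock"])
print(move([.5107,.109,.24],np.radians(-37)))
E
```

```text
[-1.38219749  0.52141424 -0.03628615  1.5995114   0.0212217   1.02114543
 -0.11275857] 1.3
(array([ -0.07, -38.89,  46.58]), array([1.1217e+01, 1.0000e-03, 0.0000e+00]))
```

Request:
send_rows:
  rows:
    - {"dx": 0,"dy": -3.2,"dz": 3.9,"rx": 0.93,"ry": 0,"rz": 0,"fingers": -1}
    - {"dx": 0,"dy": -6.5,"dz": 7.8,"rx": 1.87,"ry": 0,"rz": 0,"fingers": -1}
    - {"dx": 0,"dy": -9.7,"dz": 11.6,"rx": 2.8,"ry": 0,"rz": 0,"fingers": -1}
    - {"dx": 0,"dy": -13.0,"dz": 15.5,"rx": 3.74,"ry": 0,"rz": 0,"fingers": -1}
    - {"dx": 0,"dy": -16.2,"dz": 19.4,"rx": 4.67,"ry": 0,"rz": 0,"fingers": -1}
    - {"dx": 0,"dy": -19.4,"dz": 23.3,"rx": 5.6,"ry": 0,"rz": 0,"fingers": -1}
    - {"dx": 0,"dy": -22.7,"dz": 27.2,"rx": 6.54,"ry": 0,"rz": 0,"fingers": -1}
    - {"dx": 0,"dy": -25.9,"dz": 31.1,"rx": 7.47,"ry": 0,"rz": 0,"fingers": -1}
  squeeze: 60

```text
clock: 2.3
position: [0.3951, 0.2729, 0.2396]
tool_rot: [2.575, 1.57, 1.007]
force: [0.7, 0.8, 0.6]
grip_width: 0.0854
```

```bash
python3 - <<'E'
from h import *
s,R=st();print(s["qpos"],s["clock"])
print(move([.5107,.109,.24],np.radians(-37)))
E
```

```text
[-1.01789867  0.30631973  0.36151014  1.98456019 -0.13985652  0.87360829
 -0.57880631] 2.3
(array([-0.05, 11.51, 16.42]), array([ 3.717e+00, -4.000e-03, -1.000e-03]))
```

Request:
send_rows:
  rows:
    - {"dx": 0,"dy": 2.3,"dz": 3.3,"rx": 0.75,"ry": 0,"rz": 0,"fingers": -1}
    - {"dx": 0,"dy": 4.6,"dz": 6.6,"rx": 1.5,"ry": 0,"rz": 0,"fingers": -1}
    - {"dx": 0,"dy": 7.0,"dz": 10.0,"rx": 2.25,"ry": 0,"rz": 0,"fingers": -1}
    - {"dx": 0,"dy": 9.3,"dz": 13.2,"rx": 3.0,"ry": 0,"rz": 0,"fingers": -1}
    - {"dx": 0,"dy": 11.5,"dz": 16.4,"rx": 3.72,"ry": 0,"rz": 0,"fingers": -1}
    - {"dx": 0,"dy": 11.5,"dz": 16.4,"rx": 3.72,"ry": 0,"rz": 0,"fingers": -1}
    - {"dx": 0,"dy": 11.5,"dz": 16.4,"rx": 3.72,"ry": 0,"rz": 0,"fingers": -1}
    - {"dx": 0,"dy": 11.5,"dz": 16.4,"rx": 3.72,"ry": 0,"rz": 0,"fingers": -1}

```text
clock: 3.3
position: [0.5103, 0.1121, 0.2393]
tool_rot: [-2.024, 1.57, 2.05]
force: [-0.3, -0.3, -0.1]
grip_width: 0.0854
```

```bash
python3 - <<'E'
from h import *
import pickle
s,R=st();print(s["qpos"],s["clock"],s["position"])
p=grab_frame("wrist"); pickle.dump(p,open("w1.pkl","wb")); cv2.imwrite("pics/w1.png",p["pixels"])
for l,z in [("regulator_grip",.101),("index",.071),("port",.146)]:
    print(l,[(np.round(x["centre"]).tolist(),round(x["conf"],2),atz(p,x["centre"],z)[:2].round(4).tolist()) for x in pinpoint(p,l)])
print(proj(p,[.5107,.109,.111]))
E
```

```text
[-0.74600872  0.40687193  0.55558992  1.88966222 -0.26632782  0.91848912
 -0.70269189] 3.3 [0.51025586 0.11207804 0.23929947]
regulator_grip [([322.0, 186.0], 0.64, [0.5152, 0.1112])]
index [([563.0, 213.0], 0.73, [0.7049, -0.0795]), ([356.0, 165.0], 0.72, [0.5512, 0.1008])]
port []
[320.02623295 193.12199939]
```

View pics/w1.png

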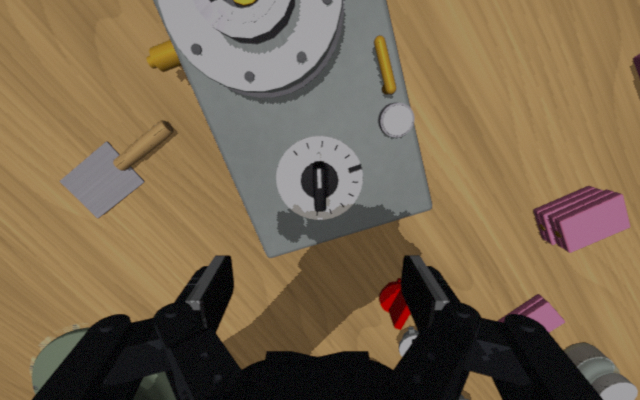

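```bash
python3 - <<'E'
from h import *
import pickle
p=pickle.load(open("w1.pkl","rb"))
cv2.imwrite("pics/w1c.png",cv2.resize(p["pixels"][125:225,265:375],None,fx=6,fy=6,interpolation=cv2.INTER_CUBIC))
E
```

```text
(no output)
```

View pics/w1c.png

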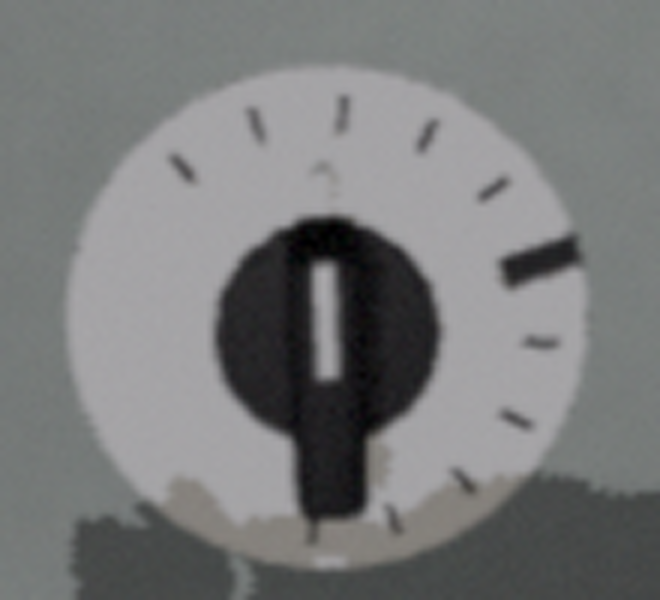

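```bash
python3 - <<'E'
from h import *
import pickle
p=pickle.load(open("w1.pkl","rb"))
f=lambda x,y,z: atz(p,(265+(x+.5)/6-.5,125+(y+.5)/6-.5),z)[:2]
z=.0715
c=(f(67,317,z)+f(587,317,z))/2; v=(f(327,65,z)+f(327,570,z))/2
print("dial",c,v,np.linalg.norm(f(67,317,z)-f(587,317,z)),np.linalg.norm(f(327,65,z)-f(327,570,z)))
ix=f(540,260,z); a=f(505,273,z);b=f(578,247,z)
ctr=v
print("index",ix,np.degrees(np.arctan2(*(ix-ctr)[::-1])),np.linalg.norm(ix-ctr), "bar dir",np.degrees(np.arctan2(*(b-a)[::-1])))
w1=f(322,262,.111);w2=f(328,380,.111);n=f(333,517,.109);fa=f(322,222,.111)
for q in(w1-w2,fa-n):print(np.degrees(np.arctan2(*q[::-1])),np.linalg.norm(q))
print((fa+n)/2)
s,R=st();print(np.degrees(np.arctan2(R[1,1],R[0,1])),s["position"])
print(move([*((c+v)/2),.093],np.radians(-36.5)))
E
```

```text
dial [0.51293805 0.11315554] [0.51159104 0.11132011] 0.09176880439221022 0.09225097072588702
index [0.54890901 0.09924039] -17.93661929566627 0.03922435482381711 bar dir -16.326060523702825
56.30943349851359 0.01875230003118909
55.55492032621961 0.04853380060803126
[0.5134926  0.11407606]
-36.66921885369763 [0.51050611 0.1116548  0.23940106]
(array([14.64,  0.11, -0.15]), array([-0.017, -0.002,  0.   ]))
```

Request:
send_rows:
  rows:
    - {"dx": 3.0,"dy": 0.1,"dz": 0,"rx": -0.1,"ry": 0,"rz": 0,"fingers": -1}
    - {"dx": 6.5,"dy": 0.1,"dz": 0,"rx": -0.2,"ry": 0,"rz": 0,"fingers": -1}
    - {"dx": 10.0,"dy": 0.1,"dz": 0,"rx": -0.2,"ry": 0,"rz": 0,"fingers": -1}
    - {"dx": 12.5,"dy": 0.1,"dz": 0,"rx": -0.2,"ry": 0,"rz": 0,"fingers": -1}
    - {"dx": 14.0,"dy": 0.1,"dz": 0,"rx": -0.2,"ry": 0,"rz": 0,"fingers": -1}
    - {"dx": 14.6,"dy": 0.1,"dz": 0,"rx": -0.2,"ry": 0,"rz": 0,"fingers": -1}
    - {"dx": 14.6,"dy": 0.1,"dz": 0,"rx": -0.2,"ry": 0,"rz": 0,"fingers": -1}
    - {"dx": 14.6,"dy": 0.1,"dz": 0,"rx": -0.2,"ry": 0,"rz": 0,"fingers": -1}

```text
clock: 4.5
position: [0.5119, 0.1107, 0.094]
tool_rot: [2.543, 1.57, 0.366]
force: [-0.4, 0.8, -0.5]
grip_width: 0.0854
```

```bash
python3 - <<'E'
from h import *
import pickle
s,R=st();print(s["qpos"],s["clock"],s["position"],np.degrees(np.arctan2(R[1,1],R[0,1])),s["force"])
p=grab_frame("wrist"); pickle.dump(p,open("w2.pkl","wb")); cv2.imwrite("pics/w2.png",p["pixels"])
E
```

```text
[-0.62135937  0.62018781  0.40792329  1.99800431 -0.41845626  0.60360113
 -0.53860431] 4.5 [0.51185394 0.11067896 0.09402373] -34.72889466760871 [-0.38641588  0.80546478 -0.50379183]
```

View pics/w2.png

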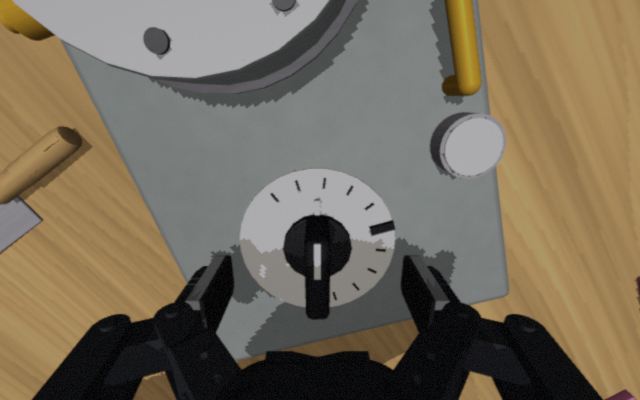

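The knob bar is at column 317 (rows 215–318), midway between the pads at 232 and 404. I'll close on it.

Request:
send_rows:
  rows:
    - {"dx": 0,"dy": 0,"dz": 0,"rx": 0,"ry": 0,"rz": 0,"fingers": 1}
    - {"dx": 0,"dy": 0,"dz": 0,"rx": 0,"ry": 0,"rz": 0,"fingers": 1}
    - {"dx": 0,"dy": 0,"dz": 0,"rx": 0,"ry": 0,"rz": 0,"fingers": 1}
    - {"dx": 0,"dy": 0,"dz": 0,"rx": 0,"ry": 0,"rz": 0,"fingers": 1}
    - {"dx": 0,"dy": 0,"dz": 0,"rx": 0,"ry": 0,"rz": 0,"fingers": 1}
    - {"dx": 0,"dy": 0,"dz": 0,"rx": 0,"ry": 0,"rz": 0,"fingers": 1}
    - {"dx": 0,"dy": 0,"dz": 0,"rx": 0,"ry": 0,"rz": 0,"fingers": 1}
    - {"dx": 0,"dy": 0,"dz": 0,"rx": 0,"ry": 0,"rz": 0,"fingers": 1}
  squeeze: 40

```text
clock: 5.55
position: [0.5117, 0.1104, 0.0934]
tool_rot: [1.914, 1.57, -0.263]
force: [1.3, -2.7, 6.6]
grip_width: 0.0113
```

```bash
python3 - <<'E'
from h import *
s,R=st();print(s["clock"],s["position"],np.degrees(np.arctan2(R[1,1],R[0,1])),R.T@s["force"],s["moment"],s["grip_width"])
E
```

```text
5.55 [0.51165362 0.11040131 0.09339693] -34.73837512520199 [-6.63407833  2.58419608  1.45043794] [-0.54771035 -0.19922905  0.09020547] 0.011330009030057724
```

Request:
send_rows:
  rows:
    - {"dx": 0,"dy": 0,"dz": 0,"rx": 0.8,"ry": 0,"rz": 0,"fingers": 1}
    - {"dx": 0,"dy": 0,"dz": 0,"rx": 1.6,"ry": 0,"rz": 0,"fingers": 1}
    - {"dx": 0,"dy": 0,"dz": 0,"rx": 2.4,"ry": 0,"rz": 0,"fingers": 1}
    - {"dx": 0,"dy": 0,"dz": 0,"rx": 3.2,"ry": 0,"rz": 0,"fingers": 1}
    - {"dx": 0,"dy": 0,"dz": 0,"rx": 4.0,"ry": 0,"rz": 0,"fingers": 1}
    - {"dx": 0,"dy": 0,"dz": 0,"rx": 4.8,"ry": 0,"rz": 0,"fingers": 1}
    - {"dx": 0,"dy": 0,"dz": 0,"rx": 5.6,"ry": 0,"rz": 0,"fingers": 1}
    - {"dx": 0,"dy": 0,"dz": 0,"rx": 6.4,"ry": 0,"rz": 0,"fingers": 1}

```text
clock: 6.55
position: [0.5114, 0.1111, 0.0934]
tool_rot: [-1.262, 1.57, 1.723]
force: [-1.2, 2.2, 6.3]
grip_width: 0.0112
```

```bash
python3 - <<'E'
from h import *
s,R=st();print(s["qpos"],s["clock"],s["position"],np.degrees(np.arctan2(R[1,1],R[0,1])),R.T@s["force"],s["moment"],s["grip_width"])
E
```

```text
[-0.81869128  0.71194897  0.70764563  2.00755201 -0.7296812   0.69224228
 -1.36839823] 6.55 [0.5113941  0.11114941 0.09341774] -98.9693607718125 [-6.25491958 -1.9792935   1.56302765] [0.41557447 0.28659874 0.04392547] 0.011171151014829819
```

Request:
send_rows:
  rows:
    - {"dx": 0,"dy": 0,"dz": 0,"rx": 0.5,"ry": 0,"rz": 0,"fingers": 1}
    - {"dx": 0,"dy": 0,"dz": 0,"rx": 0.9,"ry": 0,"rz": 0,"fingers": 1}
    - {"dx": 0,"dy": 0,"dz": 0,"rx": 0.9,"ry": 0,"rz": 0,"fingers": 1}
    - {"dx": 0,"dy": 0,"dz": 0,"rx": 0.9,"ry": 0,"rz": 0,"fingers": 1}
    - {"dx": 0,"dy": 0,"dz": 0,"rx": 0.9,"ry": 0,"rz": 0,"fingers": 1}
    - {"dx": 0,"dy": 0,"dz": 0,"rx": 0.9,"ry": 0,"rz": 0,"fingers": 1}
    - {"dx": 0,"dy": 0,"dz": 0,"rx": 0.9,"ry": 0,"rz": 0,"fingers": 1}
    - {"dx": 0,"dy": 0,"dz": 0,"rx": 0.9,"ry": 0,"rz": 0,"fingers": 1}

```text
clock: 7.55
position: [0.5114, 0.1112, 0.0934]
tool_rot: [-1.146, 1.57, 1.686]
force: [-0.5, 3.1, 7.8]
grip_width: 0.0109
```

```bash
python3 - <<'E'
from h import *
import pickle
s,R=st();print(s["clock"],s["position"],np.degrees(np.arctan2(R[1,1],R[0,1])),R.T@s["force"],s["moment"],s["grip_width"])
p=grab_frame("wrist"); pickle.dump(p,open("w3.pkl","wb")); cv2.imwrite("pics/w3.png",cv2.resize(p["pixels"][150:350,200:440],None,fx=3,fy=3,interpolation=cv2.INTER_CUBIC))
E
```

```text
7.55 [0.51143951 0.1112375  0.0934013 ] -107.70390141587161 [-7.81277093 -2.82124125  1.3822798 ] [ 0.60974863  0.18872621 -0.05371729] 0.010891908930734525
```

View pics/w3.png

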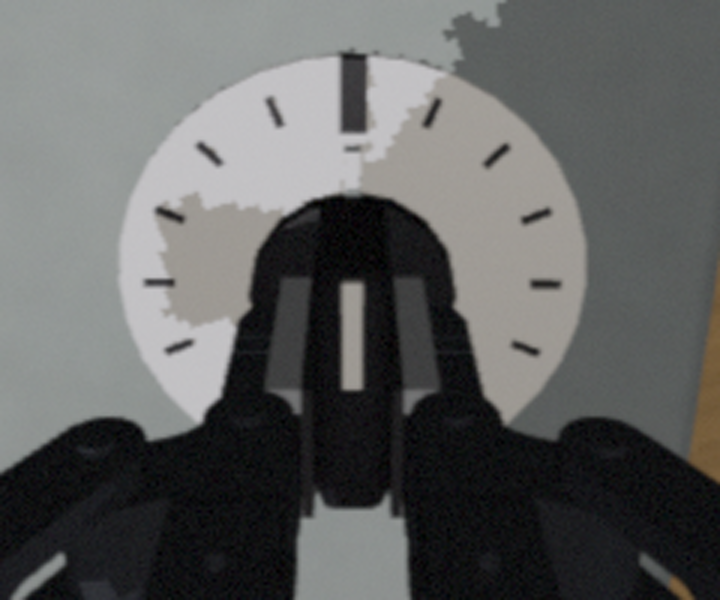

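Pointer (352,335 in the crop) is in line with the index bar (353,93). I'll release and back off upward.

Request:
send_rows:
  rows:
    - {"dx": 0,"dy": 0,"dz": 0,"rx": 0,"ry": 0,"rz": 0,"fingers": -1}
    - {"dx": 0,"dy": 0,"dz": 0,"rx": 0,"ry": 0,"rz": 0,"fingers": -1}
    - {"dx": 0,"dy": 0,"dz": 0,"rx": 0,"ry": 0,"rz": 0,"fingers": -1}
    - {"dx": 0,"dy": 0,"dz": 0,"rx": 0,"ry": 0,"rz": 0,"fingers": -1}
    - {"dx": -2.0,"dy": 0,"dz": 0,"rx": 0,"ry": 0,"rz": 0,"fingers": -1}
    - {"dx": -7.0,"dy": 0,"dz": 0,"rx": 0,"ry": 0,"rz": 0,"fingers": -1}
    - {"dx": -12.0,"dy": 0,"dz": 0,"rx": 0,"ry": 0,"rz": 0,"fingers": -1}
    - {"dx": -16.0,"dy": 0,"dz": 0,"rx": 0,"ry": 0,"rz": 0,"fingers": -1}

```text
clock: 8.6
position: [0.5115, 0.1104, 0.2551]
tool_rot: [-2.484, 1.57, 0.348]
force: [0.6, 0.7, -0.6]
grip_width: 0.085
```

```bash
python3 - <<'E'
from h import *
import pickle
s,R=st();print(s["qpos"],s["clock"],s["position"],np.degrees(np.arctan2(R[1,1],R[0,1])),R.T@s["force"],s["grip_width"])
p=grab_frame("wrist"); pickle.dump(p,open("w4.pkl","wb")); cv2.imwrite("pics/w4.png",p["pixels"])
print(move([.555,.262,.26],np.radians(-20)))
E
```

```text
[-1.02458881  0.52679606  1.00446366  1.88115243 -0.52050452  1.02245003
 -1.67843363] 8.6 [0.51146912 0.1103784  0.2551163 ] -107.74896169752253 [ 0.64168929 -0.82033317 -0.40494347] 0.08498274746854192
(array([ -0.05, -15.75,   0.65]), array([-8.778e+00, -3.100e-02, -3.000e-03]))
```

View pics/w4.png

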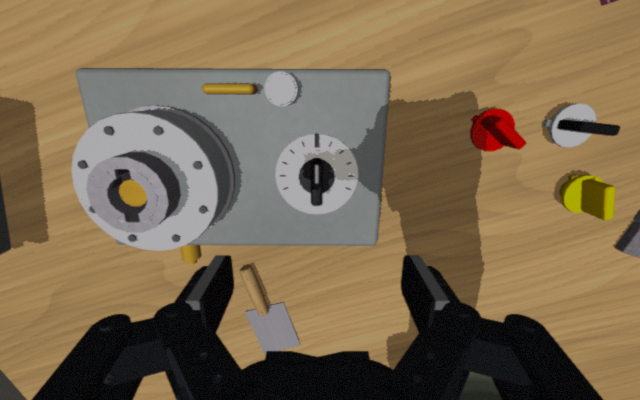

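Image shows the pointer still aligned with the index at (317,140) after release. Next I'll take a look over the collar.

Request:
send_rows:
  rows:
    - {"dx": 0,"dy": -2.0,"dz": 0,"rx": -1.0,"ry": 0,"rz": 0,"fingers": -1}
    - {"dx": 0,"dy": -4.0,"dz": 0,"rx": -2.0,"ry": 0,"rz": 0,"fingers": -1}
    - {"dx": 0,"dy": -7.0,"dz": 0,"rx": -3.0,"ry": 0,"rz": 0,"fingers": -1}
    - {"dx": 0,"dy": -10.0,"dz": 0.2,"rx": -4.0,"ry": 0,"rz": 0,"fingers": -1}
    - {"dx": 0,"dy": -13.0,"dz": 0.5,"rx": -5.0,"ry": 0,"rz": 0,"fingers": -1}
    - {"dx": 0,"dy": -15.0,"dz": 0.6,"rx": -6.0,"ry": 0,"rz": 0,"fingers": -1}
    - {"dx": 0,"dy": -15.7,"dz": 0.6,"rx": -6.5,"ry": 0,"rz": 0,"fingers": -1}
    - {"dx": 0,"dy": -15.7,"dz": 0.6,"rx": -6.5,"ry": 0,"rz": 0,"fingers": -1}

```text
clock: 9.65
position: [0.5535, 0.2621, 0.2531]
tool_rot: [-0.857, 1.571, 3.11]
force: [-0.2, 0.4, -0.2]
grip_width: 0.0854
```

```bash
python3 - <<'E'
from h import *
import pickle
s,R=st();print(s["qpos"],s["clock"],s["position"],np.degrees(np.arctan2(R[1,1],R[0,1])),R.T@s["force"],s["grip_width"])
p=grab_frame("wrist"); pickle.dump((p,s),open("w5.pkl","wb")); cv2.imwrite("pics/w5.png",p["pixels"])
for l,z in [("port",.146)]:
    print(l,[(np.round(x["centre"]).tolist(),round(x["conf"],2),atz(p,x["centre"],z)[:2].round(4).tolist()) for x in pinpoint(p,l)])
u=proj(p,[.5615,.2614,.146]);print(u); u=u.astype(int)
cv2.imwrite("pics/w5c.png",cv2.resize(p["pixels"][max(0,u[1]-55):u[1]+55,u[0]-65:u[0]+65],None,fx=6,fy=5,interpolation=cv2.INTER_CUBIC)); print(u[0]-65,max(0,u[1]-55))
print(move([.4636,-.200,.20],np.radians(-21)))
E
```

```text
[-0.9578753   0.56631268  0.63957444  1.6433972  -0.37637706  1.05834285
 -0.95178731] 9.65 [0.55351726 0.26206502 0.25308282] -42.741786134265304 [ 0.23285796 -0.37748549 -0.14508939] 0.08539148169772358
port [([318.0, 185.0], 0.68, [0.5617, 0.271])]
[325.05253626 192.72243232]
260 137
(array([ 5.33, 24.81, 39.91]), array([-2.189e+00,  2.000e-03,  0.000e+00]))
```

View pics/w5.png

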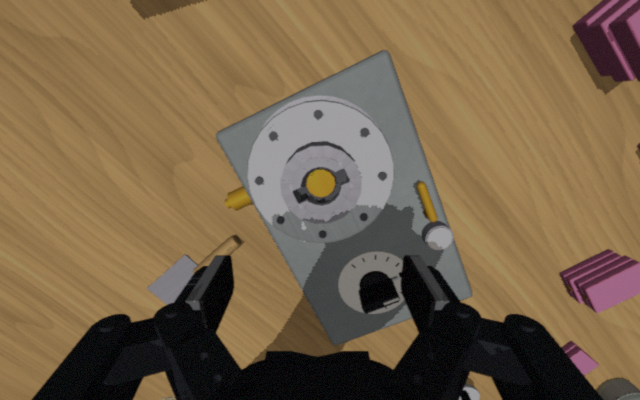

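View pics/w5c.png

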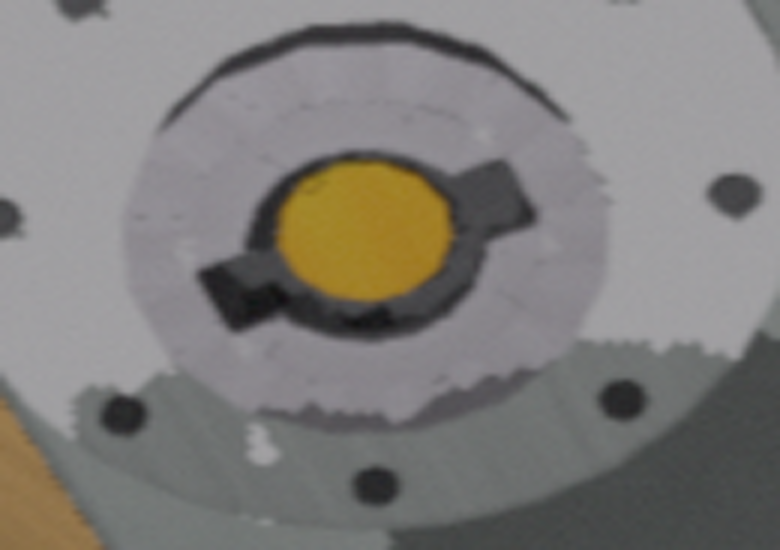

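```bash
python3 - <<'E'
from h import *
import pickle
p,s=pickle.load(open("w5.pkl","rb"))
f=lambda x,y,z=.146: atz(p,(260+(x+.5)/6-.5,137+(y+.5)/5-.5),z)[:2]
print("outer",(f(123,238)+f(608,238))/2,(f(366,42)+f(366,431))/2,np.linalg.norm(f(123,238)-f(608,238)),np.linalg.norm(f(366,42)-f(366,431)))
a=f(520,187);b=f(218,301);print("notch",(a+b)/2,np.linalg.norm(a-b),np.degrees(np.arctan2(*(a-b)[::-1])))
print("bore",(f(247,244)+f(490,244))/2,(f(368,151)+f(368,338))/2,np.linalg.norm(f(368,151)-f(368,338)))
print("plate",f(365,230,.137))
# pot circle top dia 140 at z=.12? 
E
```

```text
outer [0.5637794  0.26969372] [0.56298283 0.26871218] 0.06894684645856079 0.0691485067323347
notch [0.56313232 0.26865884] 0.047470922840428864 -17.41614370491831
bore [0.56337498 0.26861521] [0.56302406 0.26833566] 0.03331216503696257
plate [0.56301582 0.26882558]
```

Request:
send_rows:
  rows:
    - {"dx": 0,"dy": 3.0,"dz": 4.8,"rx": -0.3,"ry": 0,"rz": 0,"fingers": -1}
    - {"dx": 0,"dy": 6.2,"dz": 10.0,"rx": -0.6,"ry": 0,"rz": 0,"fingers": -1}
    - {"dx": 0,"dy": 9.5,"dz": 15.2,"rx": -0.9,"ry": 0,"rz": 0,"fingers": -1}
    - {"dx": 0,"dy": 12.7,"dz": 20.4,"rx": -1.2,"ry": 0,"rz": 0,"fingers": -1}
    - {"dx": 1.0,"dy": 15.9,"dz": 25.6,"rx": -1.5,"ry": 0,"rz": 0,"fingers": -1}
    - {"dx": 2.5,"dy": 19.1,"dz": 30.7,"rx": -1.8,"ry": 0,"rz": 0,"fingers": -1}
    - {"dx": 4.0,"dy": 22.3,"dz": 35.8,"rx": -2.1,"ry": 0,"rz": 0,"fingers": -1}
    - {"dx": 5.3,"dy": 24.8,"dz": 39.9,"rx": -2.2,"ry": 0,"rz": 0,"fingers": -1}

```text
clock: 10.75
position: [0.4637, -0.202, 0.2]
tool_rot: [0.981, 1.57, -0.955]
force: [0.4, 0.8, 0.4]
grip_width: 0.0854
```

```bash
python3 - <<'E'
from h import *
import pickle
s,R=st();print(s["qpos"],s["clock"],s["position"],np.degrees(np.arctan2(R[1,1],R[0,1])),s["grip_width"])
p=grab_frame("wrist"); s,R=st(); pickle.dump((p,s),open("w6.pkl","wb")); cv2.imwrite("pics/w6.png",p["pixels"]);print(s["position"])
u=proj(p,[.4636,-.2,.06]);print(u); u=u.astype(int)
cv2.imwrite("pics/w6c.png",cv2.resize(p["pixels"][max(0,u[1]-55):u[1]+55,u[0]-65:u[0]+65],None,fx=6,fy=5,interpolation=cv2.INTER_CUBIC)); print(u[0]-65,max(0,u[1]-55))
E
```

```text
[-0.14296533  0.44458585  0.58256117  1.97233013 -0.32994117  0.81806603
  0.25911749] 10.75 [ 0.46374276 -0.20199154  0.20001537] -20.878928375889565 0.08542144891250944
[ 0.46138128 -0.20757599  0.19913707]
[316.6070651  185.60084878]
251 130
```

View pics/w6.png

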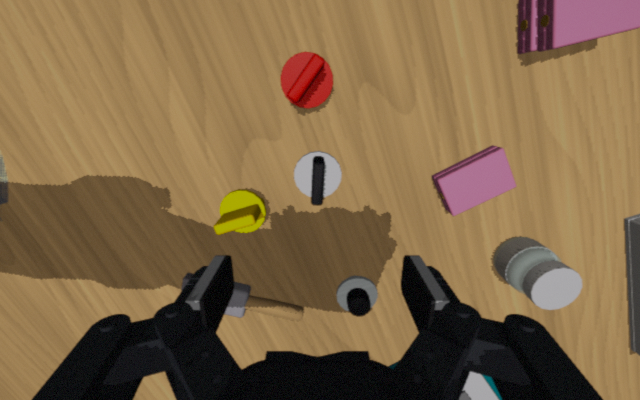

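View pics/w6c.png

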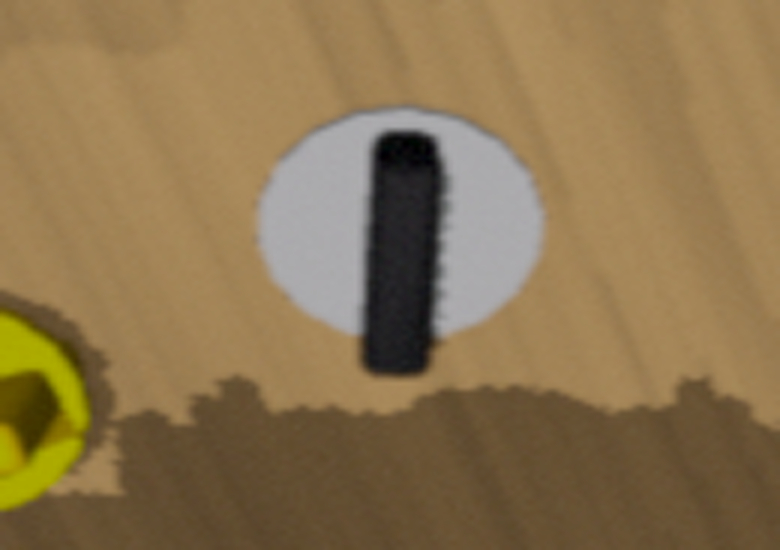

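```bash
python3 - <<'E'
from h import *
import pickle
p,_=pickle.load(open("w6.pkl","rb"))
f=lambda x,y,z: atz(p,(251+(x+.5)/6-.5,130+(y+.5)/5-.5),z)[:2]
z=.025
print("flange",(f(257,223,z)+f(545,223,z))/2,(f(401,107,z)+f(401,338,z))/2,np.linalg.norm(f(257,223,z)-f(545,223,z)),np.linalg.norm(f(401,107,z)-f(401,338,z)))
z=.061;a=f(408,165,z);b=f(397,374,z);print("bar",(a+b)/2,np.linalg.norm(a-b),np.degrees(np.arctan2(*(a-b)[::-1])))
s,R=st();print(s["position"],np.degrees(np.arctan2(R[1,1],R[0,1])))
c=(f(401,107,.025)+f(401,338,.025))/2
print(move([*c,.12],np.radians(-23.5)))
E
```

```text
flange [ 0.46524315 -0.19799919] [ 0.46504642 -0.19851778] 0.05184754784007933 0.051368358044423176
bar [ 0.46521967 -0.19857167] 0.04198991718489459 66.74490961989655
[ 0.46138128 -0.20757599  0.19913707] -21.161883454640513
(array([ 7.91,  0.02, -1.  ]), array([0.234, 0.016, 0.   ]))
```

Request:
send_rows:
  rows:
    - {"dx": 2.0,"dy": 0,"dz": -0.3,"rx": 0.1,"ry": 0,"rz": 0,"fingers": -1}
    - {"dx": 4.0,"dy": 0,"dz": -0.6,"rx": 0.2,"ry": 0,"rz": 0,"fingers": -1}
    - {"dx": 6.0,"dy": 0,"dz": -0.8,"rx": 0.2,"ry": 0,"rz": 0,"fingers": -1}
    - {"dx": 8.0,"dy": 0,"dz": -1.0,"rx": 0.2,"ry": 0,"rz": 0,"fingers": -1}
    - {"dx": 8.0,"dy": 0,"dz": -1.0,"rx": 0.2,"ry": 0,"rz": 0,"fingers": -1}
    - {"dx": 8.0,"dy": 0,"dz": -1.0,"rx": 0.2,"ry": 0,"rz": 0,"fingers": -1}
    - {"dx": 8.0,"dy": 0,"dz": -1.0,"rx": 0.2,"ry": 0,"rz": 0,"fingers": -1}
    - {"dx": 8.0,"dy": 0,"dz": -1.0,"rx": 0.2,"ry": 0,"rz": 0,"fingers": -1}

```text
clock: 11.8
position: [0.4687, -0.1901, 0.1208]
tool_rot: [1.874, 1.57, -0.093]
force: [-0.3, -0.2, -0.8]
grip_width: 0.0856
```

```bash
python3 - <<'E'
from h import *
import pickle
s,R=st();print(s["qpos"],s["clock"],s["position"],np.degrees(np.arctan2(R[1,1],R[0,1])),s["grip_width"])
p=grab_frame("wrist"); s,R=st(); pickle.dump((p,s),open("w7.pkl","wb")); cv2.imwrite("pics/w7.png",p["pixels"]);print(s["position"])
u=proj(p,[.465,-.1985,.04]);print(u); u=u.astype(int)
cv2.imwrite("pics/w7c.png",cv2.resize(p["pixels"][max(0,u[1]-55):u[1]+55,u[0]-65:u[0]+65],None,fx=6,fy=5,interpolation=cv2.INTER_CUBIC)); print(u[0]-65,max(0,u[1]-55))
print(move([.4651,-.1985,.037],np.radians(-23.3)))
E
```

```text
[-0.09575411  0.56755299  0.49658585  2.03189507 -0.44011875  0.64543952
  0.29558547] 11.8 [ 0.46872823 -0.19012309  0.12079227] -22.739170286727507 0.08559425241591583
[ 0.46870091 -0.19013089  0.1206967 ]
[317.25678368 220.08930182]
252 165
(array([ 8.37, -0.01,  0.91]), array([ 0.056, -0.001, -0.004]))
```

View pics/w7c.png

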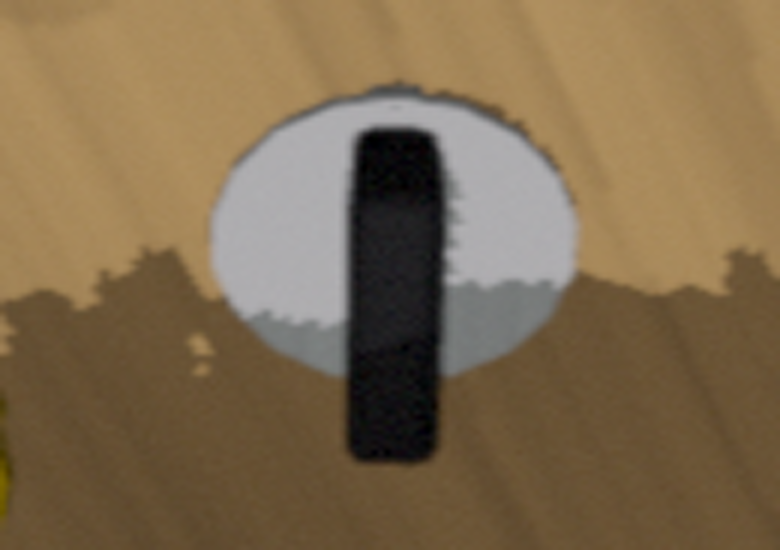

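```bash
python3 - <<'E'
from h import *
import pickle
p,s=pickle.load(open("w7.pkl","rb"))
f=lambda x,y,z: atz(p,(252+(x+.5)/6-.5,165+(y+.5)/5-.5),z)[:2]
z=.025
c1=(f(211,238,z)+f(577,238,z))/2;c2=(f(393,93,z)+f(393,378,z))/2
print("flange",c1,c2,np.linalg.norm(f(211,238,z)-f(577,238,z)),np.linalg.norm(f(393,93,z)-f(393,378,z)))
z=.061;a=f(398,195,z);b=f(392,461,z);print("bar",(a+b)/2,np.linalg.norm(a-b),np.degrees(np.arctan2(*(a-b)[::-1])))
print(move([*c2,.037],np.radians(-23.3)))
E
```

```text
flange [ 0.46530456 -0.19780061] [ 0.46501783 -0.19812166] 0.05123379663110464 0.051442728107051146
bar [ 0.46522211 -0.19818182] 0.04233766403130839 66.301029642987
(array([ 8.37, -0.04,  0.88]), array([ 0.056, -0.001, -0.004]))
```

Request:
send_rows:
  rows:
    - {"dx": 2.0,"dy": 0,"dz": 0.9,"rx": 0.08,"ry": 0,"rz": 0,"fingers": -1}
    - {"dx": 4.5,"dy": 0,"dz": 0.9,"rx": 0.08,"ry": 0,"rz": 0,"fingers": -1}
    - {"dx": 6.8,"dy": 0,"dz": 0.9,"rx": 0.08,"ry": 0,"rz": 0,"fingers": -1}
    - {"dx": 8.0,"dy": 0,"dz": 0.9,"rx": 0.08,"ry": 0,"rz": 0,"fingers": -1}
    - {"dx": 8.35,"dy": 0,"dz": 0.9,"rx": 0.08,"ry": 0,"rz": 0,"fingers": -1}
    - {"dx": 8.35,"dy": 0,"dz": 0.9,"rx": 0.08,"ry": 0,"rz": 0,"fingers": -1}
    - {"dx": 8.35,"dy": 0,"dz": 0.9,"rx": 0.08,"ry": 0,"rz": 0,"fingers": -1}
    - {"dx": 8.35,"dy": 0,"dz": 0.9,"rx": 0.08,"ry": 0,"rz": 0,"fingers": -1}

```text
clock: 12.85
position: [0.4653, -0.1984, 0.0373]
tool_rot: [1.737, 1.57, -0.244]
force: [-0.1, -0.9, 0.4]
grip_width: 0.0856
```

```bash
python3 - <<'E'
from h import *
import pickle
s,R=st();print(s["clock"],s["position"],np.degrees(np.arctan2(R[1,1],R[0,1])),s["force"])
p=grab_frame("wrist"); s,R=st(); pickle.dump((p,s),open("w8.pkl","wb")); cv2.imwrite("pics/w8.png",p["pixels"]);print(s["position"])
print(move([.4650,-.1982,.037],np.radians(-23.5)))
E
```

```text
12.85 [ 0.46532804 -0.19840312  0.03725637] -23.519947335537783 [-0.06721142 -0.88912549  0.41599825]
[ 0.46525851 -0.19837348  0.03718331]
(array([ 0.02, -0.03, -0.01]), array([-0.002, -0.001, -0.003]))
```

View pics/w8.png

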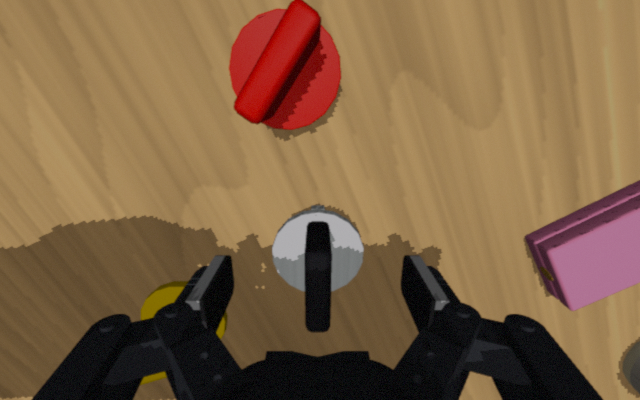

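The cap's bar (317,225–330) is centred between the pads, so I'll close. The yellow cap (185,320) is just outside the left finger.

Request:
send_rows:
  rows:
    - {"dx": 0,"dy": 0,"dz": 0,"rx": 0,"ry": 0,"rz": 0,"fingers": 1}
    - {"dx": 0,"dy": 0,"dz": 0,"rx": 0,"ry": 0,"rz": 0,"fingers": 1}
    - {"dx": 0,"dy": 0,"dz": 0,"rx": 0,"ry": 0,"rz": 0,"fingers": 1}
    - {"dx": 0,"dy": 0,"dz": 0,"rx": 0,"ry": 0,"rz": 0,"fingers": 1}
    - {"dx": 0,"dy": 0,"dz": 0,"rx": 0,"ry": 0,"rz": 0,"fingers": 1}
    - {"dx": 0,"dy": 0,"dz": 0,"rx": 0,"ry": 0,"rz": 0,"fingers": 1}
    - {"dx": 0,"dy": 0,"dz": 0,"rx": 0,"ry": 0,"rz": 0,"fingers": 1}
    - {"dx": 0,"dy": 0,"dz": 0,"rx": 0,"ry": 0,"rz": 0,"fingers": 1}
  squeeze: 80

```text
clock: 13.9
position: [0.465, -0.1984, 0.0369]
tool_rot: [2.098, 1.571, 0.117]
force: [0.3, 0.1, 4.9]
grip_width: 0.0113
```

```bash
python3 - <<'E'
from h import *
s,R=st();print(s["qpos"],s["clock"],s["position"],np.degrees(np.arctan2(R[1,1],R[0,1])),s["force"],s["grip_width"])
E
```

```text
[ 0.01655025  0.70665185  0.36974736  2.06035096 -0.54564037  0.46917873
  0.38881091] 13.9 [ 0.46504443 -0.19841299  0.03686171] -23.530607469893116 [0.25962105 0.12024298 4.91816882] 0.011306713260134152
```

Request:
send_rows:
  rows:
    - {"dx": -2.0,"dy": 0,"dz": 0,"rx": 0,"ry": 0,"rz": 0,"fingers": 1}
    - {"dx": -6.0,"dy": 0,"dz": 0,"rx": 0,"ry": 0,"rz": 0,"fingers": 1}
    - {"dx": -11.0,"dy": 0,"dz": 0,"rx": 0,"ry": 0,"rz": 0,"fingers": 1}
    - {"dx": -16.0,"dy": 0,"dz": 0,"rx": -0.6,"ry": 0,"rz": 0,"fingers": 1}
    - {"dx": -20.0,"dy": -0.5,"dz": -2.5,"rx": -1.4,"ry": 0,"rz": 0,"fingers": 1}
    - {"dx": -21.3,"dy": -1.4,"dz": -7.0,"rx": -2.3,"ry": 0,"rz": 0,"fingers": 1}
    - {"dx": -21.3,"dy": -2.4,"dz": -12.0,"rx": -3.2,"ry": 0,"rz": 0,"fingers": 1}
    - {"dx": -21.3,"dy": -3.5,"dz": -17.0,"rx": -4.1,"ry": 0,"rz": 0,"fingers": 1}

```text
clock: 14.9
position: [0.5009, -0.0269, 0.25]
tool_rot: [1.597, 1.57, 0.336]
force: [0.5, 0.4, -1.6]
grip_width: 0.0108
```

```bash
python3 - <<'E'
from h import *
s,R=st();print(s["qpos"],s["clock"],s["position"],np.degrees(np.arctan2(R[1,1],R[0,1])),s["force"],s["grip_width"])
print(move([.5631,.2687,.25],np.radians(72)))
E
```

```text
[-0.40097084  0.33605484  0.43004957  1.92388039 -0.17432522  0.91709348
  0.42429888] 14.9 [ 0.50094581 -0.02688859  0.25001769] 17.762190389724527 [ 0.52269353  0.39521402 -1.62508154] 0.010796132950622272
(array([ 1.000e-02,  1.494e+01, -2.625e+01]), array([-5.424e+00,  2.000e-03, -3.000e-03]))
```

Request:
send_rows:
  rows:
    - {"dx": 0,"dy": 2.2,"dz": -4.0,"rx": -0.8,"ry": 0,"rz": 0,"fingers": 1}
    - {"dx": 0,"dy": 5.0,"dz": -8.7,"rx": -1.7,"ry": 0,"rz": 0,"fingers": 1}
    - {"dx": 0,"dy": 7.8,"dz": -13.7,"rx": -2.7,"ry": 0,"rz": 0,"fingers": 1}
    - {"dx": 0,"dy": 10.6,"dz": -18.6,"rx": -3.7,"ry": 0,"rz": 0,"fingers": 1}
    - {"dx": 0,"dy": 13.0,"dz": -22.9,"rx": -4.6,"ry": 0,"rz": 0,"fingers": 1}
    - {"dx": 0,"dy": 14.5,"dz": -25.5,"rx": -5.2,"ry": 0,"rz": 0,"fingers": 1}
    - {"dx": 0,"dy": 14.9,"dz": -26.2,"rx": -5.42,"ry": 0,"rz": 0,"fingers": 1}
    - {"dx": 0,"dy": 14.9,"dz": -26.2,"rx": -5.42,"ry": 0,"rz": 0,"fingers": 1}

```text
clock: 15.9
position: [0.5642, 0.2656, 0.2494]
tool_rot: [-1.923, 1.57, -2.244]
force: [0.1, -0.1, -0.6]
grip_width: 0.011
```

```bash
python3 - <<'E'
from h import *
import pickle
s,R=st();print(s["qpos"],s["clock"],s["position"],np.degrees(np.arctan2(R[1,1],R[0,1])),s["force"],s["grip_width"])
p=grab_frame("wrist"); s,R=st(); pickle.dump((p,s),open("w9.pkl","wb")); cv2.imwrite("pics/w9.png",p["pixels"]);print(s["position"])
print(move([.5631,.2687,.195],np.radians(72)))
E
```

```text
[-0.62727752  0.51360485  0.13658917  1.59855817 -0.07753132  1.03543985
  0.78143878] 15.9 [0.56419883 0.26558947 0.24944874] 71.61480702963382 [ 0.12160604 -0.07909023 -0.57149585] 0.011007806091514293
[0.56429805 0.26490765 0.24962799]
(array([ 5.46,  0.33, -0.23]), array([-0.047, -0.   ,  0.005]))
```

View pics/w9.png

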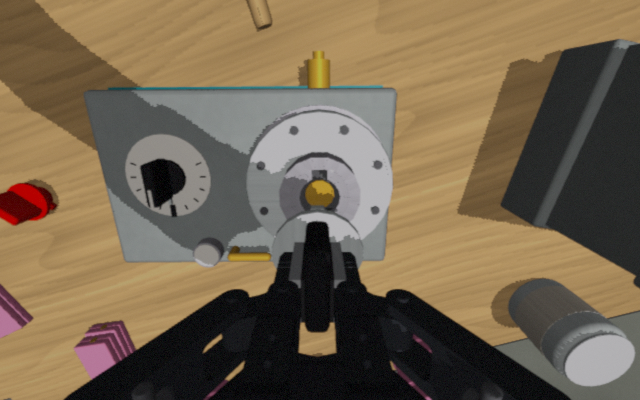

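```bash
python3 - <<'E'
from h import *
import pickle
p,s=pickle.load(open("w9.pkl","rb"))
cv2.imwrite("pics/w9c.png",cv2.resize(p["pixels"][145:275,255:385],None,fx=6,fy=4.6,interpolation=cv2.INTER_CUBIC))
E
```

```text
(no output)
```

View pics/w9c.png

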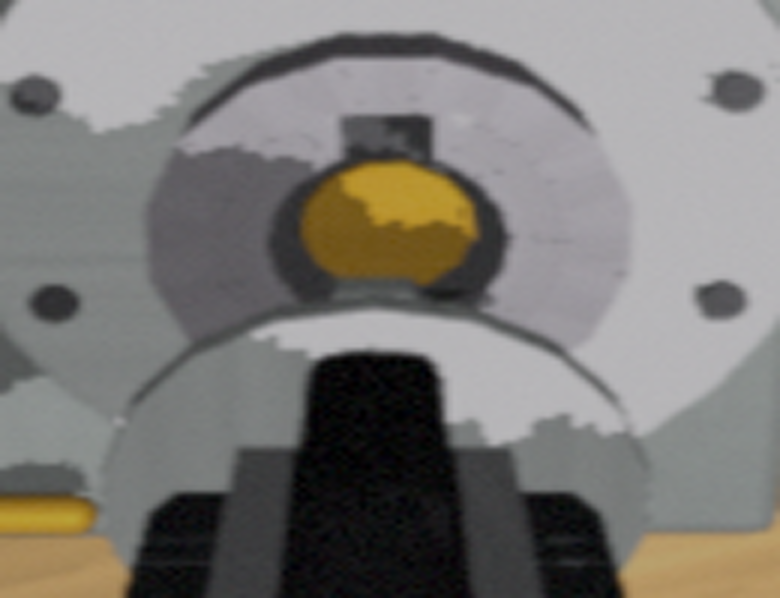

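```bash
python3 - <<'E'
from h import *
import pickle
p,s=pickle.load(open("w9.pkl","rb"))
# tool pose at frame time: derive from camera pose
M=np.array([[-0.001,-0.322,0.947],[1,0,0.001],[0,0.947,0.322]]) # cam axes in tool
Rc=np.array(p["R"]).T; Rt=Rc@M.T
c=-Rc@np.array(p["t"]); tcp=c-Rt@np.array([-.13494,.00025,-.08346]); 
Y=Rt[:,1]/np.linalg.norm(Rt[:,1]);Z=Rt[:,2]
print("tcp at frame",tcp,np.degrees(np.arctan2(Y[1],Y[0])),"state after",s["position"])
f=lambda x,y,z: atz(p,(255+(x+.5)/6-.5,145+(y+.5)/4.6-.5),z)
tl=lambda P:(np.array([Y@(P-tcp),Z@(P-tcp)])*1000).round(1)
z=.146
print("collar L/R mid",tl((f(147,235,z)+f(632,235,z))/2),np.linalg.norm(f(147,235,z)-f(632,235,z)))
e=f(389,57,z);print("near edge",tl(e),"centre z",tl(e)[1]+34)
print("plate y", tl((f(302,225,.137)+f(478,225,.137))/2), "far/near", tl(f(388,162,.137))+[0,13], tl(f(388,285,.137)))
n=f(387,115,z);print("notch outer",tl(n),"->",tl(n)[1]+24)
n=f(387,157,z);print("bore near",tl(n),"->",tl(n)[1]+17)
zc=tcp[2]-.037+.025
print("flange LR", tl((f(103,470,zc)+f(650,470,zc))/2),np.linalg.norm(f(103,470,zc)-f(650,470,zc)))
e=f(376,311,zc);print("flange near",tl(e),tl(e)[1]+26)
zl=tcp[2]-.037+.009
e=f(376,283,zl);print("lug near",tl(e),tl(e)[1]+22)
zt=tcp[2]-.037+.061
e=f(374,355,zc);print("bar foot near",tl(e),tl(e)[1]+22)
E
```

```text
tcp at frame [0.56419493 0.26547969 0.24939383] 71.58860795558583 state after [0.56429805 0.26490765 0.24962799]
collar L/R mid [ 2.6 -3.9] 0.06880705513397413
near edge [  2.5 -37.1] centre z -3.1000000000000014
plate y [ 2.8 -2.9] far/near [ 2.5 -2.4] [2.5 9.4]
notch outer [  2.2 -26.6] -> -2.6000000000000014
bore near [  2.2 -18.8] -> -1.8000000000000007
flange LR [ 0.6 -4.4] 0.05083436155830424
flange near [  0.5 -25.1] 0.8999999999999986
lug near [  0.6 -22.6] -0.6000000000000014
bar foot near [  0.4 -19.5] 2.5
```

Request:
send_rows:
  rows:
    - {"dx": 1.0,"dy": 0.1,"dz": -0.1,"rx": -0.04,"ry": 0,"rz": 0,"fingers": 1}
    - {"dx": 2.5,"dy": 0.2,"dz": -0.3,"rx": -0.04,"ry": 0,"rz": 0,"fingers": 1}
    - {"dx": 4.0,"dy": 0.3,"dz": -0.3,"rx": -0.04,"ry": 0,"rz": 0,"fingers": 1}
    - {"dx": 5.0,"dy": 0.3,"dz": -0.3,"rx": -0.04,"ry": 0,"rz": 0,"fingers": 1}
    - {"dx": 5.5,"dy": 0.3,"dz": -0.3,"rx": -0.04,"ry": 0,"rz": 0,"fingers": 1}
    - {"dx": 5.5,"dy": 0.3,"dz": -0.3,"rx": -0.04,"ry": 0,"rz": 0,"fingers": 1}
    - {"dx": 5.5,"dy": 0.3,"dz": -0.3,"rx": -0.04,"ry": 0,"rz": 0,"fingers": 1}
    - {"dx": 5.5,"dy": 0.3,"dz": -0.3,"rx": -0.04,"ry": 0,"rz": 0,"fingers": 1}

```text
clock: 16.95
position: [0.5626, 0.27, 0.1952]
tool_rot: [0.856, 1.57, 0.543]
force: [0.1, -0.5, -1.3]
grip_width: 0.0109
```

```bash
python3 - <<'E'
from h import *
import pickle
for i in range(3):
    s,R=st();print(s["clock"],s["position"],np.degrees(np.arctan2(R[1,1],R[0,1])),s["force"],s["grip_width"])
    p=grab_frame(["wrist","side","wrist"][i])
    if i==1: cv2.imwrite("pics/s10.png",cv2.resize(p["pixels"][60:170,240:360],None,fx=6,fy=5,interpolation=cv2.INTER_CUBIC))
pickle.dump((p,s),open("w10.pkl","wb")); cv2.imwrite("pics/w10.png",cv2.resize(p["pixels"][125:275,240:400],None,fx=5,fy=4,interpolation=cv2.INTER_CUBIC))
print(move([.5626,.2686,.181],np.radians(72)))
E
```

```text
16.95 [0.56255865 0.26997415 0.19519062] 72.06971240056761 [ 0.11658513 -0.53937931 -1.31957012] 0.010896699082076071
17.0 [0.56253617 0.26993682 0.19515074] 72.06954147510886 [ 0.49280847  0.56629349 -0.28946733] 0.011053995932762805
17.05 [0.56247932 0.26995426 0.19506686] 72.07055307097644 [ 0.51969715 -0.78991814 -1.33597849] 0.010599431122970298
(array([ 1.4 , -0.12,  0.05]), array([ 0.007,  0.001, -0.001]))
```

View pics/w10.png

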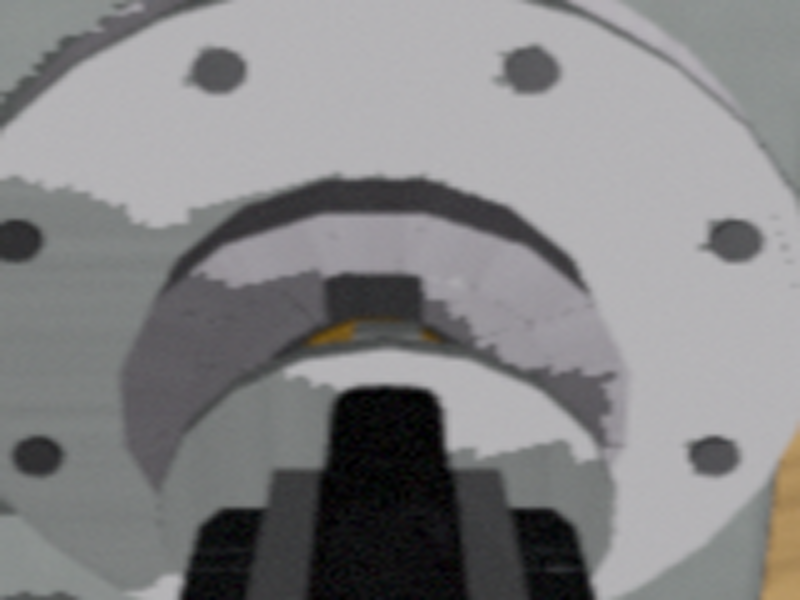

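View pics/s10.png

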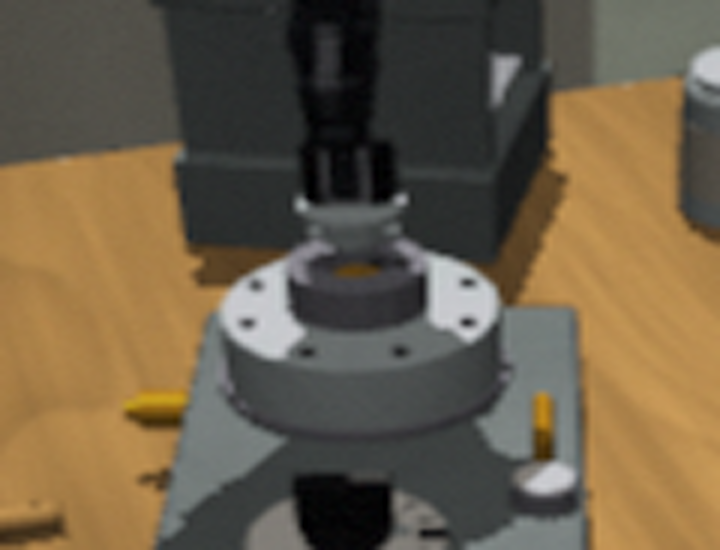

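```bash
cat >> h.py <<'E'
def frametool(p):
    M=np.array([[-0.001,-0.322,0.947],[1,0,0.001],[0,0.947,0.322]])
    Rc=np.array(p["R"]).T; Rt=Rc@M.T
    tcp=-Rc@np.array(p["t"])-Rt@np.array([-.13494,.00025,-.08346])
    return tcp,Rt[:,1],Rt[:,2]
E
python3 - <<'E'
from h import *
import pickle
p,s=pickle.load(open("w10.pkl","rb"))
tcp,Y,Z=frametool(p)
f=lambda x,y,z: atz(p,(240+(x+.5)/5-.5,125+(y+.5)/4-.5),z)
tl=lambda P:(np.array([Y@(P-tcp),Z@(P-tcp)])*1000).round(2)
print(tcp)
z=.146
print("collar LR",tl((f(120,385,z)+f(630,385,z))/2),np.linalg.norm(f(120,385,z)-f(630,385,z)))
print("near",tl(f(374,214,z))[1]+34,"notch",tl(f(372.5,276,z)),tl(f(372.5,276,z))[1]+24,"notch width",tl(f(420,300,z))-tl(f(325,300,z)))
b=tcp[2]-.037
print("flange LR",tl((f(158,530,b+.025)+f(613,530,b+.025))/2),np.linalg.norm(f(158,530,b+.025)-f(613,530,b+.025)))
print("flange near",tl(f(386,351,b+.025))[1]+26,"lug near",tl(f(388,325,b+.009))[1]+22,"lug y",tl(f(388,325,b+.009)))
print("bar foot",tl(f(386,390,b+.025))[0])
E
```

```text
[0.56249178 0.26983652 0.1950257 ]
collar LR [-1.16 -4.06] 0.06901720173322093
near 0.03999999999999915 notch [ -1.45 -23.46] 0.5399999999999991 notch width [1.254e+01 1.000e-02]
flange LR [0.25 2.19] 0.05139051395705518
flange near 1.0100000000000016 lug near -0.7300000000000004 lug y [  0.54 -22.73]
bar foot 0.3
```

Request:
send_rows:
  rows:
    - {"dx": 0.0,"dy": -0.16,"dz": 0,"rx": 0,"ry": 0,"rz": 0,"fingers": 1}
    - {"dx": 0.3,"dy": -0.16,"dz": 0,"rx": 0,"ry": 0,"rz": 0,"fingers": 1}
    - {"dx": 0.7,"dy": -0.16,"dz": 0,"rx": 0,"ry": 0,"rz": 0,"fingers": 1}
    - {"dx": 1.1,"dy": -0.16,"dz": 0,"rx": 0,"ry": 0,"rz": 0,"fingers": 1}
    - {"dx": 1.3,"dy": -0.16,"dz": 0,"rx": 0,"ry": 0,"rz": 0,"fingers": 1}
    - {"dx": 1.5,"dy": -0.16,"dz": 0,"rx": 0,"ry": 0,"rz": 0,"fingers": 1}
    - {"dx": 1.6,"dy": -0.16,"dz": 0,"rx": 0,"ry": 0,"rz": 0,"fingers": 1}
    - {"dx": 1.6,"dy": -0.16,"dz": 0,"rx": 0,"ry": 0,"rz": 0,"fingers": 1}

```text
clock: 18.1
position: [0.5619, 0.2684, 0.1788]
tool_rot: [-2.68, 1.571, -2.993]
force: [-0.2, 0.2, -1.3]
grip_width: 0.0109
```

```bash
python3 - <<'E'
from h import *
import pickle
s,R=st();print(s["clock"],s["position"],np.degrees(np.arctan2(R[1,1],R[0,1])),s["force"],s["moment"],s["grip_width"])
p=grab_frame("wrist")
pickle.dump((p,s),open("w11.pkl","wb")); cv2.imwrite("pics/w11.png",cv2.resize(p["pixels"][125:275,240:400],None,fx=5,fy=4,interpolation=cv2.INTER_CUBIC))
E
```

```text
18.1 [0.56189317 0.26837898 0.17877768] 72.06700750671602 [-0.20026313  0.18789763 -1.33209762] [0.00452851 0.01280307 0.02809748] 0.01090897185953577
```

View pics/w11.png

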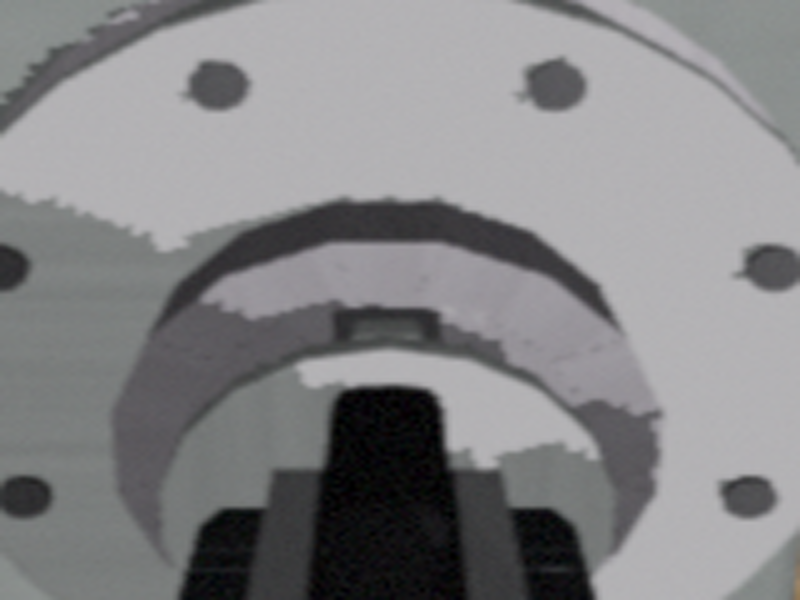

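The lug (387,325 in the crop) sits centred in the notch (335–438) with no contact force. I'll carry on down.

Request:
send_rows:
  rows:
    - {"dx": 0.2,"dy": 0,"dz": 0,"rx": 0,"ry": 0,"rz": 0,"fingers": 1}
    - {"dx": 0.4,"dy": 0,"dz": 0,"rx": 0,"ry": 0,"rz": 0,"fingers": 1}
    - {"dx": 0.6,"dy": 0,"dz": 0,"rx": 0,"ry": 0,"rz": 0,"fingers": 1}
    - {"dx": 0.8,"dy": 0,"dz": 0,"rx": 0,"ry": 0,"rz": 0,"fingers": 1}
    - {"dx": 1.0,"dy": 0,"dz": 0,"rx": 0,"ry": 0,"rz": 0,"fingers": 1}
    - {"dx": 1.15,"dy": 0,"dz": 0,"rx": 0,"ry": 0,"rz": 0,"fingers": 1}
    - {"dx": 1.25,"dy": 0,"dz": 0,"rx": 0,"ry": 0,"rz": 0,"fingers": 1}
    - {"dx": 1.25,"dy": 0,"dz": 0,"rx": 0,"ry": 0,"rz": 0,"fingers": 1}
  squeeze: 100

```text
clock: 19.15
position: [0.562, 0.2684, 0.1665]
tool_rot: [0.979, 1.571, 0.666]
force: [-2.7, -1.6, 6.9]
grip_width: 0.0102
```

```bash
python3 - <<'E'
from h import *
import pickle
s,R=st();print(s["qpos"],s["clock"],s["position"],np.degrees(np.arctan2(R[1,1],R[0,1])),s["force"],s["moment"],s["grip_width"])
p=grab_frame("wrist")
pickle.dump((p,s),open("w12.pkl","wb")); cv2.imwrite("pics/w12.png",cv2.resize(p["pixels"][125:275,240:400],None,fx=5,fy=4,interpolation=cv2.INTER_CUBIC))
E
```

```text
[-0.62010708  0.60294212  0.11808127  1.67833898 -0.0879004   0.86529602
  0.79220736] 19.15 [0.56195416 0.26837298 0.16651887] 72.06894100961411 [-2.74411272 -1.57238252  6.91498821] [-0.31786747  0.59136198  0.03405489] 0.010243598253780024
```

View pics/w12.png

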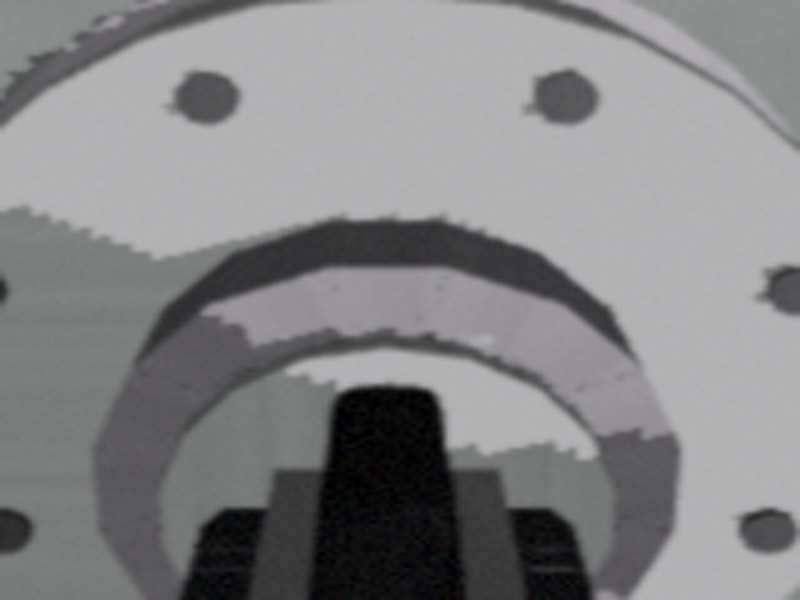

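Force 6.9 N matches the spring part-way down, so the cap is on the plate and through the lip. I'll press on to flange contact.

Request:
send_rows:
  rows:
    - {"dx": 0.1,"dy": 0,"dz": 0,"rx": 0,"ry": 0,"rz": 0,"fingers": 1}
    - {"dx": 0.15,"dy": 0,"dz": 0,"rx": 0,"ry": 0,"rz": 0,"fingers": 1}
    - {"dx": 0.2,"dy": 0,"dz": 0,"rx": 0,"ry": 0,"rz": 0,"fingers": 1}
    - {"dx": 0.25,"dy": 0,"dz": 0,"rx": 0,"ry": 0,"rz": 0,"fingers": 1}
    - {"dx": 0.28,"dy": 0,"dz": 0,"rx": 0,"ry": 0,"rz": 0,"fingers": 1}
    - {"dx": 0.3,"dy": 0,"dz": 0,"rx": 0,"ry": 0,"rz": 0,"fingers": 1}
    - {"dx": 0.3,"dy": 0,"dz": 0,"rx": 0,"ry": 0,"rz": 0,"fingers": 1}
    - {"dx": 0.3,"dy": 0,"dz": 0,"rx": 0,"ry": 0,"rz": 0,"fingers": 1}

```text
clock: 20.2
position: [0.562, 0.2684, 0.164]
tool_rot: [1.069, 1.57, 0.756]
force: [-4.6, -1.9, 12.8]
grip_width: 0.0106
```

```bash
python3 - <<'E'
from h import *
s,R=st();print(s["clock"],s["position"],np.degrees(np.arctan2(R[1,1],R[0,1])),s["force"],s["moment"],s["grip_width"])
E
```

```text
20.2 [0.56197717 0.26839812 0.16397163] 72.06721470080255 [-4.59092668 -1.85472082 12.81639002] [-0.4271496   1.02556049 -0.05475368] 0.010553530790658731
```

Request:
send_rows:
  rows:
    - {"dx": 0.05,"dy": 0,"dz": 0,"rx": 0,"ry": 0,"rz": 0,"fingers": 1}
    - {"dx": 0.1,"dy": 0,"dz": 0,"rx": 0,"ry": 0,"rz": 0,"fingers": 1}
    - {"dx": 0.1,"dy": 0,"dz": 0,"rx": 0,"ry": 0,"rz": 0,"fingers": 1}
    - {"dx": 0.1,"dy": 0,"dz": 0,"rx": 0.3,"ry": 0,"rz": 0,"fingers": 1}
    - {"dx": 0.1,"dy": 0,"dz": 0,"rx": 0.6,"ry": 0,"rz": 0,"fingers": 1}
    - {"dx": 0.1,"dy": 0,"dz": 0,"rx": 1.0,"ry": 0,"rz": 0,"fingers": 1}
    - {"dx": 0.1,"dy": 0,"dz": 0,"rx": 1.5,"ry": 0,"rz": 0,"fingers": 1}
    - {"dx": 0.1,"dy": 0,"dz": 0,"rx": 2.0,"ry": 0,"rz": 0,"fingers": 1}

```text
clock: 21.2
position: [0.5635, 0.2687, 0.164]
tool_rot: [1.055, 1.567, 0.39]
force: [2.2, -1.0, 18.3]
grip_width: 0.0104
```

```bash
python3 - <<'E'
from h import *
import pickle
s,R=st();print(s["clock"],s["position"],np.degrees(np.arctan2(R[1,1],R[0,1])),s["force"],s["moment"],s["grip_width"])
p=grab_frame("wrist")
cv2.imwrite("pics/w13.png",cv2.resize(p["pixels"][125:275,240:400],None,fx=5,fy=4,interpolation=cv2.INTER_CUBIC))
E
```

```text
21.2 [0.5635473  0.26866512 0.16395654] 51.894556246401514 [ 2.19262064 -0.99609379 18.25866358] [-0.4687503  -0.23569065  0.084616  ] 0.010432905338615692
```

View pics/w13.png

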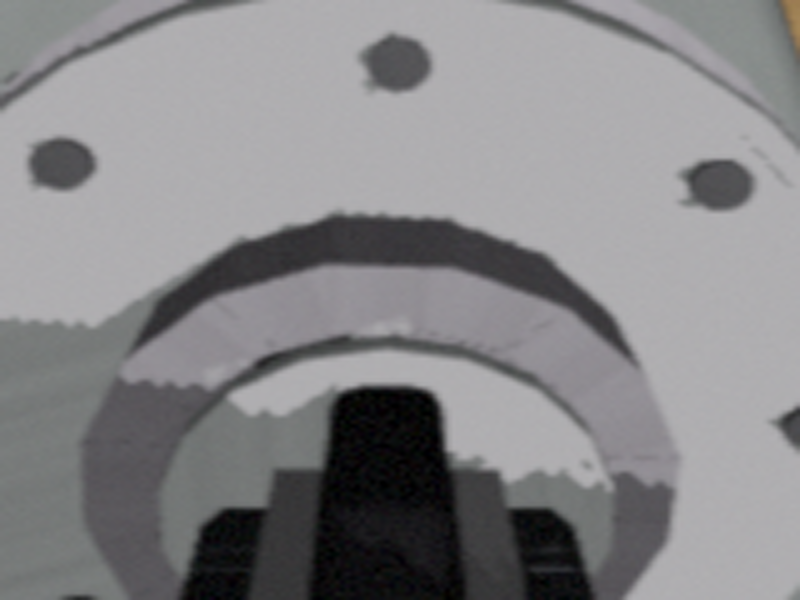

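Request:
send_rows:
  rows:
    - {"dx": 0,"dy": 0,"dz": 0,"rx": 0.7,"ry": 0,"rz": 0,"fingers": 1}
    - {"dx": 0,"dy": 0,"dz": 0,"rx": 1.4,"ry": 0,"rz": 0,"fingers": 1}
    - {"dx": 0,"dy": 0,"dz": 0,"rx": 2.1,"ry": 0,"rz": 0,"fingers": 1}
    - {"dx": 0,"dy": 0,"dz": 0,"rx": 2.8,"ry": 0,"rz": 0,"fingers": 1}
    - {"dx": 0,"dy": 0,"dz": 0,"rx": 3.5,"ry": 0,"rz": 0,"fingers": 1}
    - {"dx": 0,"dy": 0,"dz": 0,"rx": 4.2,"ry": 0,"rz": 0,"fingers": 1}
    - {"dx": 0,"dy": 0,"dz": 0,"rx": 4.9,"ry": 0,"rz": 0,"fingers": 1}
    - {"dx": 0,"dy": 0,"dz": 0,"rx": 5.5,"ry": 0,"rz": 0,"fingers": 1}

```text
clock: 22.25
position: [0.5634, 0.2686, 0.164]
tool_rot: [2.001, 1.567, 0.375]
force: [0.7, -1.9, 19.3]
grip_width: 0.0105
```

```bash
python3 - <<'E'
from h import *
s,R=st();print(s["qpos"],s["clock"],s["position"],np.degrees(np.arctan2(R[1,1],R[0,1])),s["force"],s["moment"],s["grip_width"])
E
```

```text
[-0.84740288  0.65430477  0.46955557  1.69235011 -0.36521581  0.87905952
 -0.28147745] 22.25 [0.56343718 0.2685869  0.16395286] -3.149673564061892 [ 0.70011659 -1.91337986 19.29866808] [-0.43050204 -0.00723339  0.13260325] 0.010492104889554665
```

Request:
send_rows:
  rows:
    - {"dx": 0,"dy": 0,"dz": 0,"rx": 0.4,"ry": 0,"rz": 0,"fingers": 1}
    - {"dx": 0,"dy": 0,"dz": 0,"rx": 0.8,"ry": 0,"rz": 0,"fingers": 1}
    - {"dx": 0,"dy": 0,"dz": 0,"rx": 1.1,"ry": 0,"rz": 0,"fingers": 1}
    - {"dx": 0,"dy": 0,"dz": 0,"rx": 1.3,"ry": 0,"rz": 0,"fingers": 1}
    - {"dx": 0,"dy": 0,"dz": 0,"rx": 1.5,"ry": 0,"rz": 0,"fingers": 1}
    - {"dx": 0,"dy": 0,"dz": 0,"rx": 1.6,"ry": 0,"rz": 0,"fingers": 1}
    - {"dx": 0,"dy": 0,"dz": 0,"rx": 1.6,"ry": 0,"rz": 0,"fingers": 1}
    - {"dx": 0,"dy": 0,"dz": 0,"rx": 1.6,"ry": 0,"rz": 0,"fingers": 1}

```text
clock: 23.25
position: [0.5634, 0.2685, 0.164]
tool_rot: [2.287, 1.567, 0.386]
force: [0.7, -1.4, 21.2]
grip_width: 0.0103
```

```bash
python3 - <<'E'
from h import *
import pickle
s,R=st();print(s["clock"],s["position"],np.degrees(np.arctan2(R[1,1],R[0,1])),s["force"],s["moment"],s["grip_width"])
p=grab_frame("wrist");pickle.dump(p,open("w14.pkl","wb"))
cv2.imwrite("pics/w14.png",cv2.resize(p["pixels"][125:275,240:400],None,fx=5,fy=4,interpolation=cv2.INTER_CUBIC))
E
```

```text
23.25 [0.56343026 0.26852664 0.16395032] -18.939326287483723 [ 0.716159   -1.40014845 21.17217666] [-0.35319061  0.07382035  0.1207358 ] 0.010330501778546074
```

View pics/w14.png

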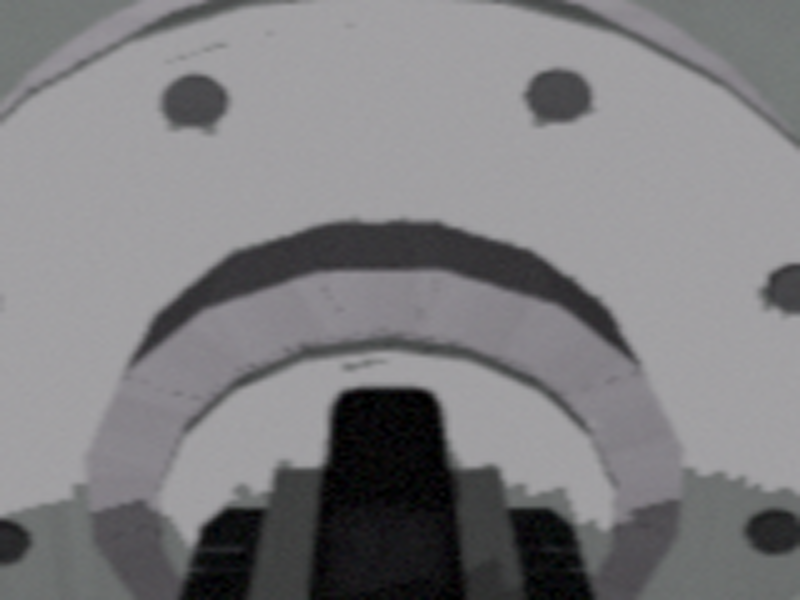

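Request:
send_rows:
  rows:
    - {"dx": 0,"dy": 0,"dz": 0,"rx": 0.1,"ry": 0,"rz": 0,"fingers": 1}
    - {"dx": 0,"dy": 0,"dz": 0,"rx": 0.2,"ry": 0,"rz": 0,"fingers": 1}
    - {"dx": 0,"dy": 0,"dz": 0,"rx": 0.25,"ry": 0,"rz": 0,"fingers": 1}
    - {"dx": 0,"dy": 0,"dz": 0,"rx": 0.3,"ry": 0,"rz": 0,"fingers": 1}
    - {"dx": 0,"dy": 0,"dz": 0,"rx": 0.3,"ry": 0,"rz": 0,"fingers": 1}
    - {"dx": 0,"dy": 0,"dz": 0,"rx": 0.3,"ry": 0,"rz": 0,"fingers": 1}
    - {"dx": 0,"dy": 0,"dz": 0,"rx": 0.3,"ry": 0,"rz": 0,"fingers": 1}
    - {"dx": 0,"dy": 0,"dz": 0,"rx": 0.3,"ry": 0,"rz": 0,"fingers": 1}

```text
clock: 24.3
position: [0.5633, 0.2686, 0.164]
tool_rot: [2.315, 1.567, 0.362]
force: [0.1, -1.5, 21.9]
grip_width: 0.0105
```

```bash
python3 - <<'E'
from h import *
s,R=st();print(s["clock"],s["position"],np.degrees(np.arctan2(R[1,1],R[0,1])),s["force"],s["moment"],s["grip_width"])
E
```

```text
24.3 [0.56332567 0.26863749 0.16395731] -21.876796686600755 [ 0.05449596 -1.54379003 21.86523293] [-0.40615469  0.2445071   0.82243029] 0.010515686221839947
```

Moment about z jumped from 0.12 to 0.82 N m, so the stop is reached. Last look.

```bash
python3 - <<'E'
from h import *
p=grab_frame("side");w=grab_frame("wrist");t=grab_frame("top")
cv2.imwrite("pics/s15.png",cv2.resize(p["pixels"][60:210,230:360],None,fx=4,fy=4,interpolation=cv2.INTER_CUBIC))
cv2.imwrite("pics/w15.png",cv2.resize(w["pixels"][125:275,240:400],None,fx=4,fy=4,interpolation=cv2.INTER_CUBIC))
cv2.imwrite("pics/t15.png",t["pixels"])
# knob angle crop in top
cv2.imwrite("pics/t15c.png",cv2.resize(t["pixels"][185:240,215:285],None,fx=8,fy=8,interpolation=cv2.INTER_CUBIC))
s,R=st();print(s["clock"],s["position"],s["force"],s["moment"])
E
```

```text
24.45 [0.56331025 0.26861264 0.16394356] [ 0.08243748 -1.5106068  21.93638538] [-0.35914798  0.22061226  0.87849965]
```

View pics/s15.png

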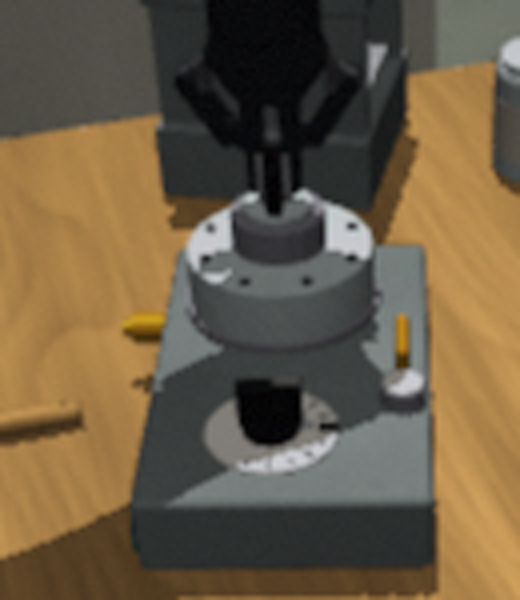

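View pics/w15.png

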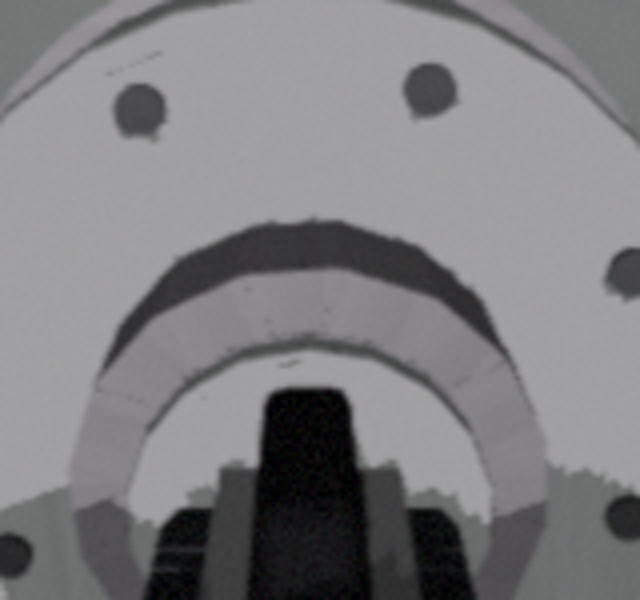

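View pics/t15.png

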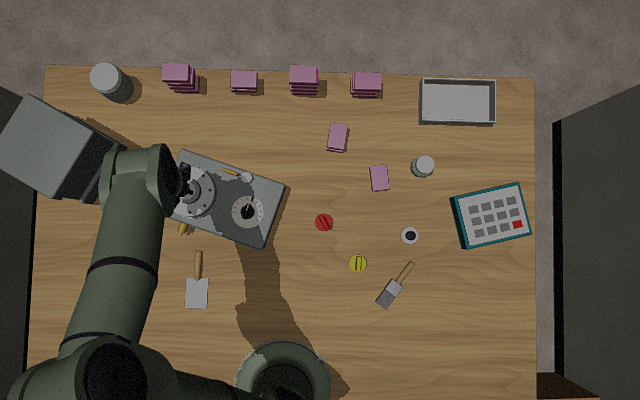

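View pics/t15c.png

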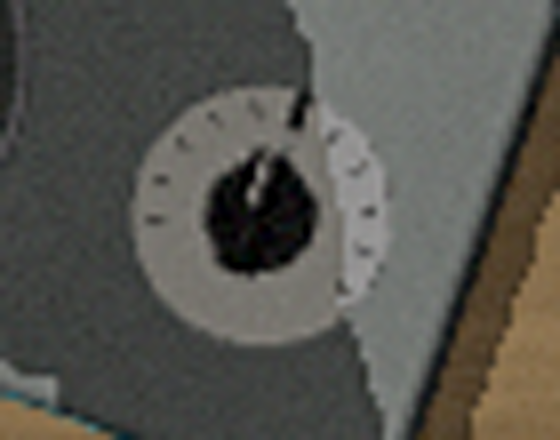

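Images show the flange flat on the collar, with only the flange's rim visible. The pointer is parallel to the index, and nothing else has moved. Handing in.

```bash
python3 - <<'E'
from h import *
print(job.job_done()); s,R=st();print(s["clock"],s["position"],s["force"],s["moment"])
E
```

```text
the job is handed in; nothing more can be done
None
the job is handed in; nothing more can be done
```

The wax pot is ready. The regulator is on its index mark, and the cap is in the collar, pushed down and twisted to the stop. The arm is still gripping and pressing it. I handed the job in at about 24.5 s of the 56 s.

- **Regulator:** I turned the knob about 73° clockwise. The pointer lined up with the black index mark in the wrist view after release, and still looked aligned in the last top view.
- **Cap:** I took the silver cap with the black bar grip, not the red or yellow look-alikes. I lowered it through the notches, pressed it until the flange met the collar, and twisted it clockwise.
- **Last checks:**
  - **Height:** The tool height puts the cap about 19 mm below the collar top.
  - **Downward push:** It was about 22 N, well above the spring's 10 N, and the pictures show the flange flat on the collar.
  - **Stop:** The twisting moment jumped from 0.12 to about 0.85 N m at the end of the turn, so the cap is at the stop.
- **Other things:** The final top view shows the other loose things where they were.

**Disagreements:** The overhead camera and the wrist camera put the collar about 7 mm apart. I used the wrist values because they matched the 165 mm spacing of collar and knob. The hand turned about 94°, not 90°, before the run ended. I put the difference down to play at the stop or a slight slip in the grip.

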